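Inspect an agar plate on the viewer

ROBOT

A 6-joint arm with a two-finger parallel gripper is mounted at the origin on a cart in front of the work surface, level with it; the furniture and walls round the work are solid. World frame = base frame: x ahead of the robot, y to its left, z up, the work surface at z = 0. Lengths are in mm, angles in rad, forces in N, time in s.
With the tool pointing down it reaches from about 400 to 925 mm from the base axis. Payload 12.5 kg.
Tool frame: the origin (TCP) lies at the centre of the arm's flange, where the gripper is bolted on; the fingertips stand 190 mm ahead of it and the grasp point (between the pads) lies 171 mm ahead of it; z points along the fingers, y is the direction in which the jaws open and shut (so a half turn about z gives the same grasp; the last joint's range is limited). The gripper opens to 95 mm and grips with 3 to 60 N. Pads are 20 mm wide; open, the fingers measure 119 mm over their backs; the gripper's body (75 mm by 180 mm) begins 59 mm behind the grasp point.
Start: joints at [-1.238, 0.491, 1.559, -0, 1.092, -0.106], TCP at [265.552, -565.78, 404.761] pointing down, gripper open.
Joint ranges: [-3.1, 3.1], [-0.84, 2.19], [0.05, 2.79], [-1.13, 4.28], [0.06, 2.93], [-2.69, 2.69]. Speed limits (rad/s): [2.22, 2.22, 2.79, 3.14, 3.14, 3.14].

INTERFACE

Orientations are given as [roll, pitch, yaw] about the fixed x, y, z axes, in that order (R = Rz(yaw) Ry(pitch) Rx(roll)).
In Python, from cell import env gives the robot as it stands.
- The arm moves only by the shell command python3 -m pendant 'ROWS'. ROWS is JSON, a list of rows, each an object of numbers: "x", "y", "z": the shift along the tool's x, y, z in units of 150 mm (1.0 is 150 mm); "rx", "ry", "rz": the turn, a rotation vector about the tool's x, y, z in units of 45 degrees (1.0 is 45 degrees); "jaw": the opening, from 0 (shut) to 1 (fully open). In form: [{"x": .., "y": .., "z": .., "rx": .., "ry": .., "rz": .., "jaw": ..}, ...]. A call has 1 to 10 rows; each row is the pose to reach, as a shift and turn from the pose commanded when the call began, along the tool's axes at that moment; what a row does not reach only later rows make up. A row lasts 1/8 s, in which the tool goes at most 62.5 mm and 10.7 degrees, less where a joint would pass 70% of its speed; a pose out of reach is approached as far as the arm can. A call with a number of a shift or a turn outside -1 to 1 is refused whole. A call with a gripper value outside its range is refused whole. The fingers move at their own pace and stop on an object; the grip force is fixed at half the most. Time passes only in rows, so rows that repeat a pose let the fingers close. It gives the time, the measured TCP pose, the force and the opening at its end, in the units of the state.
- env.state(): the state, without advancing time (a new reading comes with each control period).
- env.read_camera(name): name is "scene" or "side" or "wrist"; returns a dict with "img" (480x640x3 uint8, red, green, blue), "fx", "fy", "cx", "cy" (pixels), "D" ([k1, k2, p1, p2, k3] as OpenCV has them; the pictures are not rectified), "rvec" (rotation vector, rad) and "tvec" (3), from world to camera coordinates, as OpenCV has them. Camera axes: x right, y down, z forward; pixel columns grow to the right and rows downward; lengths in mm; the calibration is good to about 2 mm. A picture is of the moment at which its call begins. There is no depth.
- env.job_done(): hands the job in, once; it reports no verdict.
The state is a dict: "t": time; "joints": joint angles; "qvel": joint speeds; "tau": joint torques, N m; "eef_pos": TCP position; "tcp_rot": TCP orientation; "ft_force": force on the tool from outside, world axes, zero at the start; "moment": the same for the moment, N m; "opening": opening from 0.0 (shut) to 1.0 (fully open).
Only numpy, scipy, OpenCV 4.12 (cv2) and the standard library are available. Lean on these libraries where they do the work, as an engineer would, in place of code of your own. Each camera call takes 0.05 s, during which the arm holds its last target.

TASK

Take the unsealed dish with the blue dot on its lid out of the tray: it is packed against two taped dishes, so first slide one of those a few centimetres aside for finger room. Set it gently, lid on, inside the black locating ring of the plate viewer; then tilt the lid up by one edge only, 1 to 2 cm, its opposite edge staying down on the dish to roof the agar, hold it so for two seconds, and lower it back gently, centred and fully down. Leave the taped dishes standing in the tray, and do not disturb the timer or the bottles.

Things in the scene. Friction and masses are not known exactly. Their poses are not given: they have to be found in the camera images.
- dish_center (a point): Dish to inspect, about 90 g: clear base with red agar; its lowest 12 mm is a ribbed grip ring 64 mm in diameter, above it a 52.4 mm wide wall rises to the rim, 22 mm above the underside. The lid lies on loose. Lift it by the ring: the lid is narrower, jaws round the ring leave it free. Point: on the axis, half-way up the grip ring, 6 mm above the underside; z up.
- lid_center (a point): Its clear lid, 60 mm in diameter, 10.5 mm high, 16 g, blue dot near the edge towards lid x. Point: centre, half-way up, 12.75 mm above dish_center when on; z up. The 2 mm top rests on the dish's rim; the skirt (bore 56.4 mm, 2 mm play all round) ends 1.5 mm above the grip ring; the top is 24 mm above the dish's underside. Can be pinched across the skirt.
- side_dish_center (a point): Taped neighbour dish: same outline (grip ring 64 mm wide, 12 mm high; 24 mm high in all), yellow agar, lid taped on with a white band, so one piece, about 110 g. Point: its centre, 12 mm above its underside. It stands nearly touching the dish to inspect (centres 64 to 70 mm apart), on the tray's -y side of it.
- back_dish_center (a point): The other taped dish, the same; nearly touches the dish to inspect on the tray's +x side. The quarter of the tray diagonally opposite the dish to inspect (tray +33, -33 mm) is empty: either neighbour can be slid into it (the side dish along tray +x, the back dish along tray -y).
- tray_floor (a point): Fixed shallow square grey tray, 210 mm outside, 202 mm inside, rim 10 mm above the worktop. Point: centre of its floor, 3 mm above the worktop; x, y along its sides. The dish to inspect stands at about (-33, +33) mm in tray axes, the side dish at (-33, -33), the back dish at (+33, +33).
- viewer_ring (a point): Fixed plate viewer: light-grey box 176 x 160 mm, 26 mm high, on its top a white disc and a black locating ring, inner diameter 72, outer 79, 2.5 mm high. Point: ring centre on the viewer's top, 26 mm above the worktop. The dish stands inside the ring, 4 mm free all round.
- timer: White bench timer, 62 x 66 x 21 mm, a loose bystander; origin at the centre of its underside.
- reagent_small: Small brown bottle with white cap, 48 x 50 x 99 mm, a loose bystander; origin at the centre of its underside.
- reagent_amber: Brown bottle with blue cap, 62 x 64 x 134 mm, a loose bystander; origin at the centre of its underside.
There are look-alikes about, which are no part of the job. There is more than one size of the part that bears lid_center; the job needs the larger.

How it is judged:
By the outcome, as a careful person would: the job done as asked, in the order asked, and still so for the second after the job is handed in, with the robot touching nothing.
It also fails if it takes over 64 s, if anything falls off the work surface, if the arm or the gripper's body presses on something with over 40 N, if the wrist force passes 120 N, or if a joint passes its speed limit or range.

## Working session

There is one attempt and no reset: what is moved stays moved. The work goes in short steps, Python scripts to look and compute and a shell command to move; the robot and the scene stay as the last step left them, time stands still between calls to the robot, and variables do not carry over. Pictures are saved under pics/ and viewed, and the job is handed in when it is done.

```bash
ls; mkdir -p pics; python3 - <<'E'
from cell import env
import cv2
s=env.state(); print({k:s[k] for k in ('t','eef_pos','tcp_rot','opening','ft_force')})
for n in ('scene','side','wrist'):
    c=env.read_camera(n); cv2.imwrite(f'pics/{n}0.png',c['img'][:,:,::-1])
    print(n,c['fx'],c['fy'],c['cx'],c['cy'],c['D'],c['rvec'],c['tvec'])
E
```

```text
pics
{'t': 0.0, 'eef_pos': array([ 265.549668  , -565.75162405,  404.15783162]), 'tcp_rot': array([-3.14052311e+00, -1.10882759e-04,  4.38792883e-01]), 'opening': 1.0017478377481313, 'ft_force': array([ 0.5224706 , -0.03229177, -0.7971957 ])}
scene 480.0186920173434 480.0186920173434 324.85372305732216 233.50863396792698 [-0.0401663  0.         0.         0.         0.       ] [ 0.65423516 -2.71236241  0.99503384] [ 437.9965942   193.61869546 1062.76309263]
side 536.1963588750685 536.1963588750685 311.09937778668274 238.25559348138825 [-0.16478097  0.          0.          0.          0.        ] [ 0.18362171 -2.64293969  1.55577069] [ 476.87538533   96.08620389 1258.64284445]
wrist 395.7558804009174 395.7558804009174 319.2162001734379 239.8912267707094 [-0.00106597  0.          0.          0.          0.        ] [-2.46582305  1.56690997  0.19982505] [-623.91506016  -27.59991377  389.64163185]
```

View pics/scene0.png

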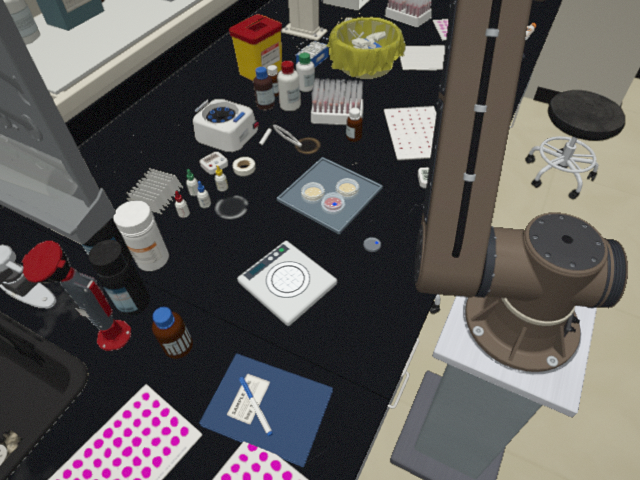

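View pics/side0.png

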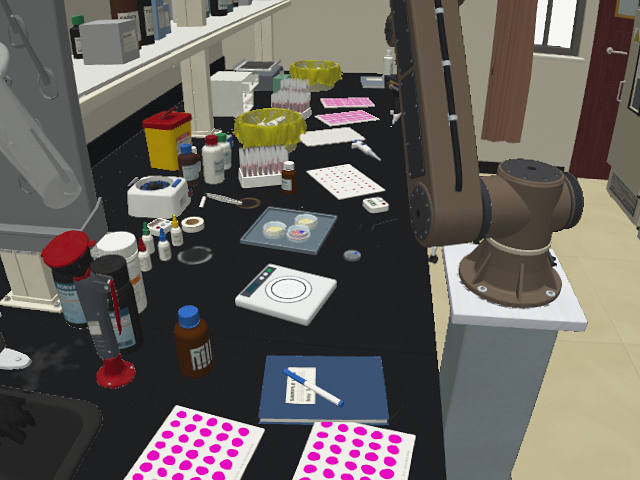

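View pics/wrist0.png

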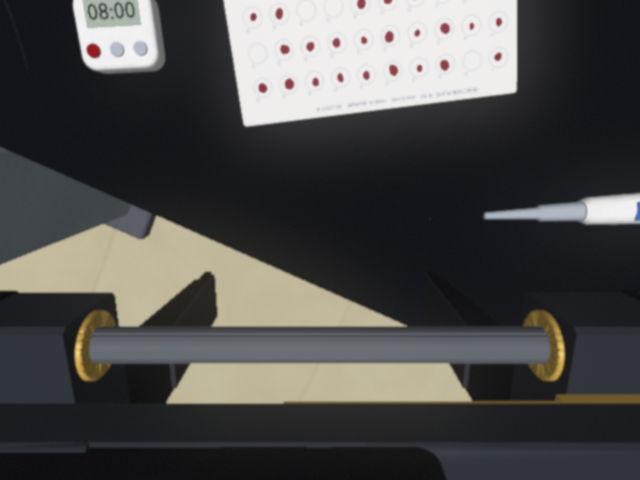

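The scene picture shows the tray at about (330,194) with three dishes: yellow ones at (313,191) and (347,187), and a red one at (333,202). The viewer ring is at (288,280), and a loose lid with a blue dot lies at (372,244). I'll enlarge these and locate the key points.

```bash
cat > h.py <<'E'
import numpy as np, cv2
from scipy.spatial.transform import Rotation as R
def ray(c,uv):
    K=np.array([[c['fx'],0,c['cx']],[0,c['fy'],c['cy']],[0,0,1]]);D=np.array(c['D'])
    p=cv2.undistortPoints(np.array(uv,float).reshape(-1,1,2),K,D).reshape(-1,2)
    M=cv2.Rodrigues(np.array(c['rvec']))[0]; o=-M.T@np.array(c['tvec'])
    d=np.c_[p,np.ones(len(p))]@M
    return o,d
def onz(c,uv,z):
    o,d=ray(c,uv); return o+d*((z-o[2])/d[:,2])[:,None]
def proj(c,P):
    K=np.array([[c['fx'],0,c['cx']],[0,c['fy'],c['cy']],[0,0,1]])
    return cv2.projectPoints(np.array(P,float).reshape(-1,1,3),np.array(c['rvec']),np.array(c['tvec']),K,np.array(c['D']))[0].reshape(-1,2)
def pose(s):
    return np.array(s['eef_pos']),R.from_euler('xyz',s['tcp_rot']).as_matrix()
def crop(c,x0,y0,x1,y1,k,fn):
    cv2.imwrite(fn,cv2.resize(c['img'][y0:y1,x0:x1,::-1],None,fx=k,fy=k,interpolation=cv2.INTER_CUBIC))
E
python3 - <<'E'
from cell import env
from h import *
import pickle
a=env.read_camera('scene');b=env.read_camera('side');pickle.dump((a,b),open('c0.pkl','wb'))
crop(a,230,150,390,330,3.3,'pics/sc1.png'); crop(b,225,195,375,330,4.4,'pics/sd1.png')
E
```

```text
(no output)
```

View pics/sc1.png

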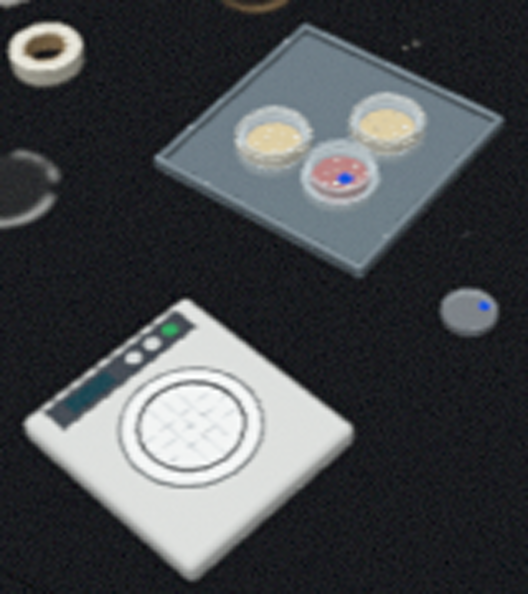

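View pics/sd1.png

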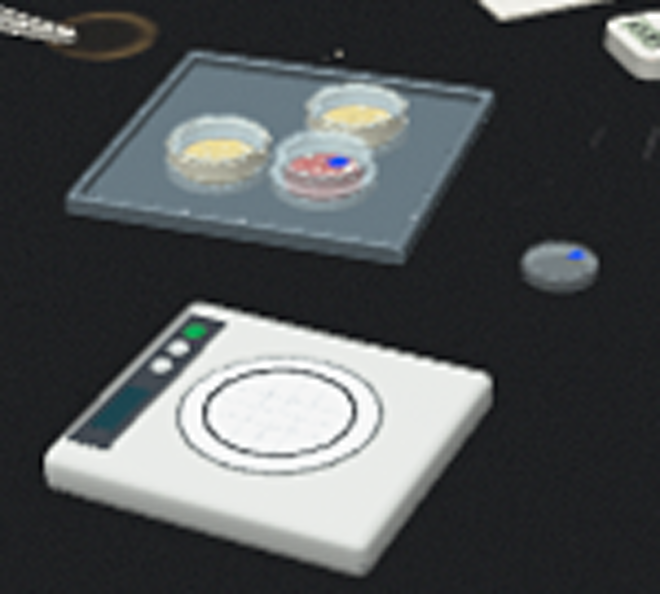

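```bash
python3 - <<'E'
from h import *
import pickle
np.set_printoptions(precision=1,suppress=True)
a,b=pickle.load(open('c0.pkl','rb'))
S=lambda l:np.array(l,float)/3.3+[230,150]-.35
T=lambda l:np.array(l,float)/4.4+[225,195]-.4
print('tray scene',onz(a,S([(307,25),(502,120),(360,270),(156,160)]),10))
print('tray side',onz(b,T([(193,52),(494,93),(403,255),(70,205)]),10))
for nm,c,(x0,y0,x1,y1) in (('sc',a,(290,160,380,230)),('sd',b,(250,200,330,250))):
    im=cv2.cvtColor(c['img'],cv2.COLOR_RGB2HSV).astype(int)[y0:y1,x0:x1]
    h,s,v=im[...,0],im[...,1],im[...,2]
    for n,m,z in (('blue',(h>110)&(h<130)&(s>150),26),('red',((h<10)|(h>170))&(s>60),10),('yel',(h>12)&(h<30)&(s>50),10)):
        k,l,st,ce=cv2.connectedComponentsWithStats(m.astype('uint8'))
        for i in range(1,k):
            if st[i,4]>5:
                p=ce[i]+[x0,y0]; print(nm,n,st[i],p,onz(c,[p],z))
# ring: dark ellipse
print('ringinner scene L R T B',onz(a,S([(136,427),(248,427),(191,381),(191,472)]),27))
print('ringouter scene',onz(a,S([(118,427),(265,427),(191,366),(191,487)]),26))
print('ring side',onz(b,T([(203,413),(357,413),(280,368),(280,459)]),27))
print('rim dishes scene: red L R',onz(a,S([(300,172),(380,172)]),26), onz(a,S([(235,135),(313,135),(350,122),(427,122)]),26))
print('loose lid', onz(a,S([(440,312),(499,312)]),8))
E
```

```text
tray scene [[ 647.4 -282.1   10. ]
 [ 443.5 -247.1   10. ]
 [ 476.3  -43.9   10. ]
 [ 680.4  -75.8   10. ]]
tray side [[ 648.2 -285.9   10. ]
 [ 442.5 -252.8   10. ]
 [ 474.2  -40.3   10. ]
 [ 677.4  -70.4   10. ]]
sc red [35 38 15  7 61] [331.6 200.8] [[ 542.2 -133.5   10. ]]
sc yel [50 24 15  8 87] [346.5 187.3] [[ 529.1 -198.8   10. ]]
sc yel [15 28 15  8 82] [312.4 191.3] [[ 606.4 -142.4   10. ]]
sd blue [50 31  4  2  7] [301.3 231.4] [[ 523.7 -116.2   26. ]]
sd red [42 30  9  5 26] [295.7 231.9] [[ 543.  -140.9   10. ]]
sd yel [ 0  0 11  9 46] [255.5 203.9] [[ 690.  -297.4   10. ]]
sd yel [49 19 14  4 38] [305.2 220.7] [[ 527.3 -209.7   10. ]]
sd yel [17 27 13  4 42] [273.8 228.4] [[ 605.2 -152.3   10. ]]
ringinner scene L R T B [[545.8 170.7  27. ]
 [475.4 135.1  27. ]
 [531.6 118.4  27. ]
 [492.1 185.8  27. ]]
ringouter scene [[557.7 176.   26. ]
 [465.1 129.1  26. ]
 [538.9 106.   26. ]
 [486.4 195.8  26. ]]
ring side [[549.4 156.2  27. ]
 [473.2 145.3  27. ]
 [518.4 110.4  27. ]
 [504.4 189.6  27. ]]
rim dishes scene: red L R [[ 559.7 -103.1   26. ]
 [ 502.1 -131.9   26. ]] [[ 627.4 -116.8   26. ]
 [ 569.9 -145.5   26. ]
 [ 549.6 -172.8   26. ]
 [ 492.5 -201.3   26. ]]
loose lid [[404.1 -35.    8. ]
 [364.1 -55.1   8. ]]
```

```bash
cat > goal.py <<'E'
import sys; from cell import env; from h import *
# goal x y z yawdeg [tiltless]: prints units from measured pose
x,y,z,yaw=map(float,sys.argv[1:5]); s=env.state(); p,M=pose(s)
G=R.from_euler('xyz',[np.pi,0,np.radians(yaw)]).as_matrix()
d=M.T@(np.array([x,y,z])-p)/150; r=R.from_matrix(M.T@G).as_rotvec(degrees=True)/45
print('t',round(s['t'],2),'pos',p.round(1),'rot',np.degrees(s['tcp_rot']).round(2),'open',round(s['opening'],3),'F',np.round(s['ft_force'],1))
print('shift',d.round(4),'turn',r.round(4))
E
python3 goal.py 561 -163 404.8 80.5
python3 - <<'E'
from cell import env
from h import *
c=env.read_camera('wrist'); M=cv2.Rodrigues(c['rvec'])[0]; o=-M.T@c['tvec']; p,T=pose(env.state())
print('cam in tool',T.T@(o-p)); print('cam axes in tool\n',(T.T@M.T).round(3))
E
```

```text
t 0.25 pos [ 265.5 -565.8  404.5] rot [-179.98   -0.     25.14] open 1.0 F [-0.3  0.  -1. ]
shift [ 2.9239e+00 -1.5941e+00 -1.3000e-03] turn [-5.0000e-04 -3.0000e-04 -1.2302e+00]
cam in tool [70.65416144 -0.86823049 20.39914055]
cam axes in tool
 [[-0.    -0.968 -0.25 ]
 [ 1.    -0.     0.   ]
 [-0.    -0.25   0.968]]
```

```bash
python3 -m pendant '[{"x":0.98,"y":-0.53},{"x":0.98,"y":-0.53},{"x":0.98,"y":-0.53},{"x":0.98,"y":-0.53}]'; python3 goal.py 561 -163 404.8 80.5
```

```text
t 0.3 pos [ 265.6 -565.8  404.5] rot [-179.98   -0.     25.14] open 1.001 F [ 0.1 -0.2 -1. ]
shift [ 2.9238e+00 -1.5938e+00 -1.0000e-03] turn [-4.0000e-04 -3.0000e-04 -1.2301e+00]invalid input
```

```bash
python3 -m pendant '[{"x":0.98,"y":-0.53,"z":0,"rx":0,"ry":0,"rz":0,"jaw":1},{"x":0.98,"y":-0.53,"z":0,"rx":0,"ry":0,"rz":0,"jaw":1},{"x":0.98,"y":-0.53,"z":0,"rx":0,"ry":0,"rz":0,"jaw":1},{"x":0.98,"y":-0.53,"z":0,"rx":0,"ry":0,"rz":0,"jaw":1}]'; python3 goal.py 561 -163 404.8 80.5
```

```text
t: 0.8
eef_pos: [366.2, -429.3, 405.0]
tcp_rot: [3.142, -0.0, 0.442]
ft_force: [-0.1, 0.0, 0.8]
opening: 1.0
t 0.8 pos [ 366.2 -429.3  405. ] rot [ 1.800e+02 -1.000e-02  2.533e+01] open 1.0 F [-0.1  0.   0.8]
shift [ 1.9330e+00 -1.0493e+00  1.9000e-03] turn [ 2.0000e-04 -2.0000e-04 -1.2261e+00]
```

```bash
python3 -m pendant '[{"x":0.98,"y":-0.53,"z":0,"rx":0,"ry":0,"rz":-0.2,"jaw":1},{"x":0.98,"y":-0.53,"z":0,"rx":0,"ry":0,"rz":-0.4,"jaw":1},{"x":0.98,"y":-0.53,"z":0,"rx":0,"ry":0,"rz":-0.6,"jaw":1},{"x":0.98,"y":-0.53,"z":0,"rx":0,"ry":0,"rz":-0.8,"jaw":1},{"x":0.98,"y":-0.53,"z":0,"rx":0,"ry":0,"rz":-1.0,"jaw":1}]'; python3 goal.py 561 -163 404.8 80.5
```

```text
t: 1.42
eef_pos: [464.3, -297.2, 404.7]
tcp_rot: [3.142, 0.0, 1.23]
ft_force: [-0.2, -0.4, 0.1]
opening: 0.996
t 1.43 pos [ 464.3 -297.2  404.7] rot [1.800e+02 2.000e-02 7.047e+01] open 0.996 F [-0.2 -0.4  0.1]
shift [ 1.0585e+00  3.0860e-01 -1.0000e-03] turn [ 1.000e-04  4.000e-04 -2.228e-01]
```

```bash
python3 -m pendant '[{"x":0.98,"y":0.3,"z":0,"rx":0,"ry":0,"rz":-0.22,"jaw":1},{"x":0.98,"y":0.3,"z":0,"rx":0,"ry":0,"rz":-0.22,"jaw":1},{"x":0.98,"y":0.3,"z":0,"rx":0,"ry":0,"rz":-0.22,"jaw":1},{"x":0.98,"y":0.3,"z":0,"rx":0,"ry":0,"rz":-0.22,"jaw":1}]'; python3 - <<'E'
from cell import env
from h import *
import pickle
c=env.read_camera('wrist'); pickle.dump(c,open('w1.pkl','wb')); cv2.imwrite('pics/w1.png',c['img'][:,:,::-1])
E
```

```text
t: 1.92
eef_pos: [557.2, -173.3, 404.5]
tcp_rot: [-3.142, 0.0, 1.399]
ft_force: [-0.9, 0.0, -0.3]
opening: 1.001
```

View pics/w1.png

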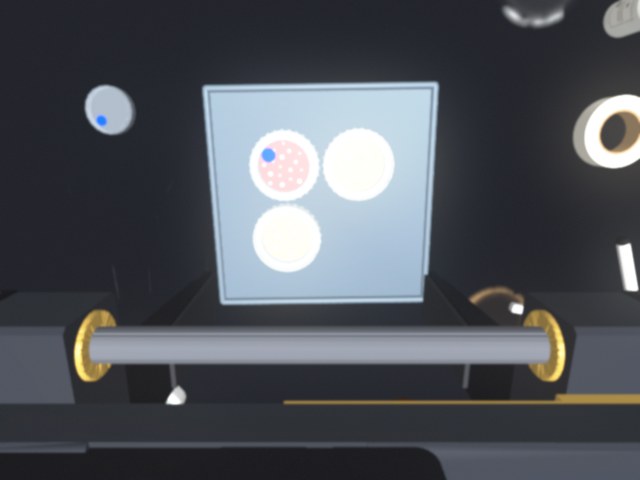

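Wrist view: the red dish with the blue dot is at (284,165) in the tray. The taped back dish is at (359,163) and the taped side dish at (287,238). The loose grey lid at (110,110) is outside the tray and smaller, about 45 mm against 60. The target is the red-agar one, and I'll confirm with a crop while fitting outlines.

```bash
python3 - <<'E'
from h import *
import pickle
np.set_printoptions(precision=1,suppress=True)
c=pickle.load(open('w1.pkl','rb')); im=c['img']
crop(c,195,75,450,310,3,'pics/w1c.png')
hsv=cv2.cvtColor(im,cv2.COLOR_RGB2HSV); g=cv2.cvtColor(im,cv2.COLOR_RGB2GRAY)
print([im[y,x] for x,y in ((287,238),(345,260),(284,132),(359,163))])
for thr in (215,225):
    m=((im[...,0]>thr)).astype('uint8'); m[:85]=0;m[290:]=0;m[:,:215]=0;m[:,430:]=0
    m=cv2.morphologyEx(m,cv2.MORPH_OPEN,np.ones((5,5),np.uint8))
    for ct in cv2.findContours(m,cv2.RETR_EXTERNAL,cv2.CHAIN_APPROX_NONE)[0]:
        if len(ct)<60: continue
        ct=cv2.convexHull(ct)
        P=onz(c,ct.reshape(-1,2),15)[:,:2]
        (cx,cy),r=cv2.minEnclosingCircle(P.astype('float32'))
        print(thr,(cx,cy),r,cv2.boundingRect(ct), 'areaR',np.sqrt(cv2.contourArea(P.astype('float32'))/np.pi), cv2.fitEllipse(P.astype('float32')))
cs=[(206,88),(437,84),(421,300),(221,302)]
P=onz(c,cs,10); print(P,P.mean(0)); 
for i in range(4): e=P[(i+1)%4]-P[i]; print(np.linalg.norm(e),np.degrees(np.arctan2(e[1],e[0])))
b=(hsv[...,0]>105)&(hsv[...,0]<125)&(hsv[...,1]>150); ys,xs=np.nonzero(b[140:175,255:290]); print('dot',xs.mean()+255,ys.mean()+140, onz(c,[(xs.mean()+255,ys.mean()+140)],27))
E
```

```text
[array([255, 255, 248], dtype=uint8), array([175, 197, 218], dtype=uint8), array([254, 255, 255], dtype=uint8), array([255, 255, 250], dtype=uint8)]
215 (522.7435913085938, -190.72628784179688) 33.93301010131836 (253, 204, 68, 68) areaR 33.13907268645135 ((522.3123779296875, -190.54315185546875), (65.40831756591797, 67.81922912597656), 147.827880859375)
215 (533.2654418945312, -122.5372314453125) 32.69931411743164 (249, 130, 71, 71) areaR 32.2353713179691 ((533.2483520507812, -122.58615112304688), (64.64689636230469, 64.85012817382812), 150.38372802734375)
215 (600.425537109375, -133.19427490234375) 33.491764068603516 (323, 128, 72, 73) areaR 32.99979333941564 ((600.2728881835938, -133.4198760986328), (66.12061309814453, 66.54341888427734), 37.71873092651367)
225 (522.3367919921875, -190.7535400390625) 33.335350036621094 (253, 205, 68, 67) areaR 32.72622063202974 ((522.1779174804688, -190.8184051513672), (64.93928527832031, 66.46134948730469), 153.20773315429688)
225 (533.3173217773438, -122.47383117675781) 32.3487434387207 (250, 130, 69, 71) areaR 31.86275639522379 ((533.1961059570312, -122.60941314697266), (63.867431640625, 64.23712921142578), 151.795654296875)
225 (600.3080444335938, -133.4445037841797) 32.94489669799805 (323, 128, 71, 73) areaR 32.58713014210392 ((600.3132934570312, -133.5035400390625), (65.27873229980469, 65.56611633300781), 53.578819274902344)
[[ 477.5  -44.2   10. ]
 [ 680.1  -76.    10. ]
 [ 643.9 -278.7   10. ]
 [ 443.1 -246.    10. ]] [ 561.2 -161.3   10. ]
204.99751281926657 -8.914437932068333
205.92294148243366 -100.0983762353104
203.51564769100796 170.75150017925753
204.7111275636752 80.31039788306222
dot 267.6111111111111 154.66666666666666 [[ 521.9 -110.    27. ]]
```

View pics/w1c.png

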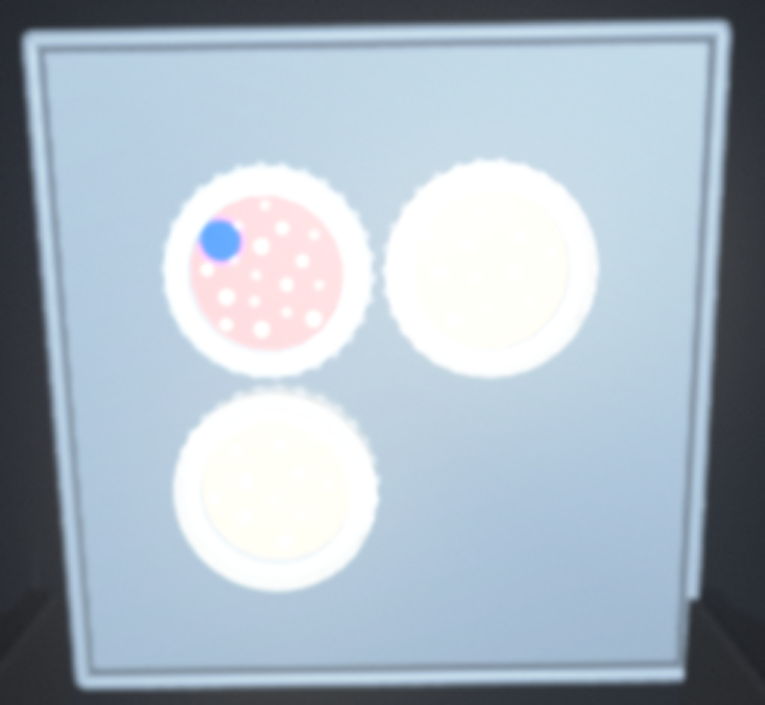

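The crop confirms it: the red agar dish with the blue dot at its edge is the target, at about (533,-122). The side dish is at (522.5,-190) and the back dish at (600,-133), so the centres are 68–69 mm apart, which fits the description. I'll slide the side dish along tray +x.

```bash
python3 goal.py 522.5 -189.8 260 80.7
```

```text
t 1.98 pos [ 556.5 -174.2  404.5] rot [-1.7998e+02  1.0000e-02  8.0100e+01] open 1.002 F [-0.3 -0.1  0.6]
shift [-0.1412 -0.2053  0.9632] turn [-0.0004  0.0003 -0.0133]
```

```bash
python3 -m pendant '[{"x":-0.14,"y":-0.205,"z":0.3,"rx":0,"ry":0,"rz":-0.013,"jaw":0.9},{"x":-0.141,"y":-0.205,"z":0.6,"rx":0,"ry":0,"rz":-0.013,"jaw":0.9},{"x":-0.141,"y":-0.205,"z":0.96,"rx":0,"ry":0,"rz":-0.013,"jaw":0.9},{"x":-0.141,"y":-0.205,"z":0.96,"rx":0,"ry":0,"rz":-0.013,"jaw":0.9},{"x":-0.141,"y":-0.205,"z":0.96,"rx":0,"ry":0,"rz":-0.013,"jaw":0.9}]';  python3 goal.py 522.5 -189.8 196 80.7
```

```text
t: 2.6
eef_pos: [522.6, -190.5, 262.3]
tcp_rot: [3.14, 0.001, 1.406]
ft_force: [-0.3, 0.5, 0.7]
opening: 0.899
t 2.6 pos [ 522.6 -190.5  262.3] rot [1.7992e+02 3.0000e-02 8.0570e+01] open 0.899 F [-0.3  0.5  0.7]
shift [ 0.0048 -0.0021  0.4421] turn [ 0.0018  0.0008 -0.0029]
```

```bash
python3 -m pendant '[{"x":0.003,"y":-0.002,"z":0.15,"rx":0,"ry":0,"rz":0,"jaw":0.9},{"x":0.003,"y":-0.002,"z":0.28,"rx":0,"ry":0,"rz":0,"jaw":0.9},{"x":0.003,"y":-0.002,"z":0.38,"rx":0,"ry":0,"rz":0,"jaw":0.9},{"x":0.003,"y":-0.002,"z":0.43,"rx":0,"ry":0,"rz":0,"jaw":0.9},{"x":0.003,"y":-0.002,"z":0.43,"rx":0,"ry":0,"rz":0,"jaw":0.9}]';  python3 goal.py 522.5 -189.8 196 80.7; python3 - <<'E'
from cell import env
from h import *
c=env.read_camera('wrist'); cv2.imwrite('pics/w2.png',c['img'][:,:,::-1])
c=env.read_camera('side'); crop(c,225,170,375,270,5,'pics/sd2.png')
E
```

```text
t: 3.22
eef_pos: [522.4, -189.1, 196.5]
tcp_rot: [3.141, 0.0, 1.407]
ft_force: [0.5, -0.5, -0.1]
opening: 0.901
t 3.23 pos [ 522.4 -189.1  196.5] rot [1.7998e+02 1.0000e-02 8.0630e+01] open 0.901 F [ 0.5 -0.5 -0.1]
shift [-0.0044  0.0015  0.0036] turn [ 0.0004  0.0002 -0.0016]
```

View pics/w2.png

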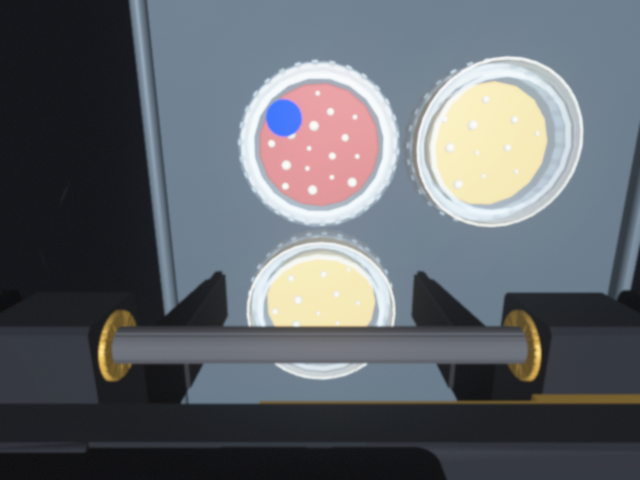

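View pics/sd2.png

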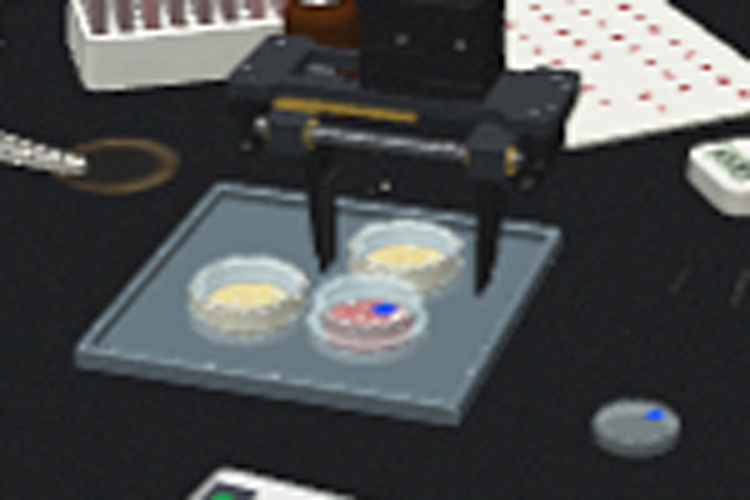

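Wrist view: the taped side dish at (321,305) sits centred between the open fingers, and the target at (319,143) is clear of them. Closing now, then sliding 50 mm along tool +y, which is tray +x.

```bash
python3 -m pendant '[{"x":0,"y":0,"z":0,"rx":0,"ry":0,"rz":0,"jaw":0.75},{"x":0,"y":0,"z":0,"rx":0,"ry":0,"rz":0,"jaw":0.66},{"x":0,"y":0,"z":0,"rx":0,"ry":0,"rz":0,"jaw":0.6},{"x":0,"y":0,"z":0,"rx":0,"ry":0,"rz":0,"jaw":0.6}]'; python3 -m pendant '[{"x":0,"y":0.04,"z":0,"rx":0,"ry":0,"rz":0,"jaw":0.6},{"x":0,"y":0.1,"z":0,"rx":0,"ry":0,"rz":0,"jaw":0.6},{"x":0,"y":0.17,"z":0,"rx":0,"ry":0,"rz":0,"jaw":0.6},{"x":0,"y":0.24,"z":0,"rx":0,"ry":0,"rz":0,"jaw":0.6},{"x":0,"y":0.3,"z":0,"rx":0,"ry":0,"rz":0,"jaw":0.6},{"x":0,"y":0.34,"z":0,"rx":0,"ry":0,"rz":0,"jaw":0.6},{"x":0,"y":0.34,"z":0,"rx":0,"ry":0,"rz":0,"jaw":0.6},{"x":0,"y":0.34,"z":0,"rx":0,"ry":0,"rz":0,"jaw":0.6}]'
```

```text
t: 3.82
eef_pos: [522.3, -189.0, 196.4]
tcp_rot: [3.141, 0.0, 1.407]
ft_force: [-0.2, 0.6, 2.5]
opening: 0.666
t: 4.82
eef_pos: [572.9, -197.4, 196.4]
tcp_rot: [3.14, 0.0, 1.407]
ft_force: [2.7, 0.5, 3.3]
opening: 0.664
```

```bash
python3 -m pendant '[{"x":0,"y":0,"z":0,"rx":0,"ry":0,"rz":0,"jaw":0.75},{"x":0,"y":0,"z":0,"rx":0,"ry":0,"rz":0,"jaw":0.85},{"x":0,"y":0,"z":-0.05,"rx":0,"ry":0,"rz":0,"jaw":0.85},{"x":0,"y":0,"z":-0.2,"rx":0,"ry":0,"rz":0,"jaw":0.85},{"x":0,"y":0,"z":-0.45,"rx":0,"ry":0,"rz":0,"jaw":0.85},{"x":0,"y":0,"z":-0.8,"rx":0,"ry":0,"rz":0,"jaw":0.85},{"x":0,"y":0,"z":-0.95,"rx":0,"ry":0,"rz":-0.2,"jaw":0.85},{"x":0,"y":0,"z":-0.95,"rx":0,"ry":0,"rz":-0.43,"jaw":0.85},{"x":0,"y":0,"z":-0.95,"rx":0,"ry":0,"rz":-0.66,"jaw":0.85},{"x":0,"y":0,"z":-0.95,"rx":0,"ry":0,"rz":-0.9,"jaw":0.85}]'; python3 goal.py 533.2 -122.5 300 170.7
```

```text
t: 6.08
eef_pos: [572.4, -197.2, 339.3]
tcp_rot: [3.142, 0.0, 2.119]
ft_force: [-0.4, 0.3, 0.7]
opening: 0.85
t 6.08 pos [ 572.4 -197.2  339.3] rot [1.8000e+02 1.0000e-02 1.2142e+02] open 0.85 F [-0.4  0.3  0.7]
shift [0.5612 0.0368 0.2616] turn [-1.0000e-04  3.0000e-04 -1.0951e+00]
```

```bash
python3 -m pendant '[{"x":0.28,"y":0.02,"z":0,"rx":0,"ry":0,"rz":-0.24,"jaw":0.85},{"x":0.56,"y":0.037,"z":0,"rx":0,"ry":0,"rz":-0.48,"jaw":0.85},{"x":0.56,"y":0.037,"z":0,"rx":0,"ry":0,"rz":-0.72,"jaw":0.85},{"x":0.56,"y":0.037,"z":0,"rx":0,"ry":0,"rz":-0.96,"jaw":0.85},{"x":0.56,"y":0.037,"z":0,"rx":0,"ry":0,"rz":-1,"jaw":0.85}]'; python3 -m pendant '[{"x":0,"y":0,"z":0.2,"rx":0,"ry":0,"rz":-0.095,"jaw":0.85},{"x":0,"y":0,"z":0.26,"rx":0,"ry":0,"rz":-0.095,"jaw":0.85},{"x":0,"y":0,"z":0.26,"rx":0,"ry":0,"rz":-0.095,"jaw":0.85}]'; python3 - <<'E'
from cell import env
from h import *
import pickle
c=env.read_camera('wrist'); pickle.dump(c,open('w3.pkl','wb')); cv2.imwrite('pics/w3.png',c['img'][:,:,::-1])
E
python3 goal.py 533.2 -122.5 300 170.7
```

```text
t: 6.7
eef_pos: [533.8, -122.4, 339.1]
tcp_rot: [-3.141, 0.0, 2.899]
ft_force: [0.0, 0.9, -0.1]
opening: 0.85
t: 7.08
eef_pos: [534.0, -122.6, 299.6]
tcp_rot: [3.141, -0.001, 2.97]
ft_force: [0.6, -0.5, 0.7]
opening: 0.851
t 7.12 pos [ 534.1 -122.6  300.1] rot [-180.    -0.   170.2] open 0.848 F [-0.1 -0.7 -0. ]
shift [ 0.0063 -0.0003  0.0006] turn [-0.0001 -0.     -0.011 ]
```

View pics/w3.png

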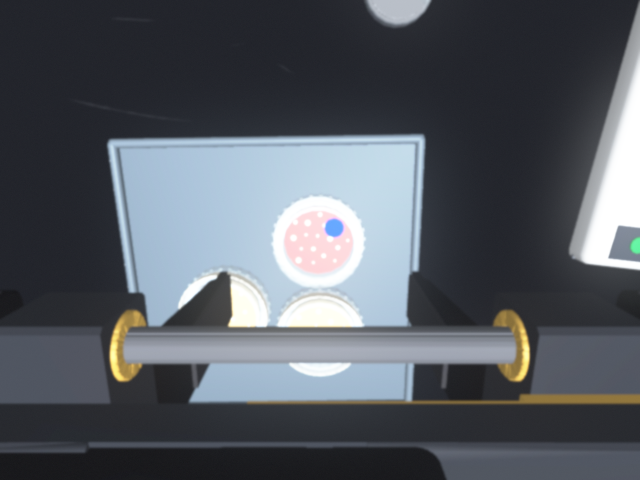

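```bash
cat > meas.py <<'E'
from h import *
import sys,pickle
def dish(c,box,z,thr=205):
    x0,y0,x1,y1=box; im=c['img']; m=np.zeros(im.shape[:2],'uint8'); m[y0:y1,x0:x1]=(im[y0:y1,x0:x1,0]>thr)
    m=cv2.morphologyEx(m,cv2.MORPH_OPEN,np.ones((3,3),np.uint8))
    ct=max(cv2.findContours(m,cv2.RETR_EXTERNAL,cv2.CHAIN_APPROX_NONE)[0],key=cv2.contourArea)
    P=onz(c,cv2.convexHull(ct).reshape(-1,2),z)[:,:2].astype('float32')
    return cv2.boundingRect(ct),cv2.fitEllipse(P)
E
python3 - <<'E'
from meas import *
c=pickle.load(open('w3.pkl','rb'))
for t in (195,205,215): print(dish(c,(262,185,375,292),15,t))
E
```

```text
((271, 185, 104, 107), ((529.7669677734375, -117.0185546875), (66.03765106201172, 85.70989227294922), 42.073936462402344))
((271, 195, 95, 97), ((534.1559448242188, -122.49293518066406), (64.90193939208984, 68.2886962890625), 76.10688781738281))
((272, 196, 94, 92), ((533.9089965820312, -122.4993667602539), (64.72208404541016, 66.37798309326172), 70.54505920410156))
```

```bash
python3 -m pendant '[{"x":0.004,"y":0,"z":0.2,"rx":0,"ry":0,"rz":-0.01,"jaw":0.85},{"x":0.004,"y":0,"z":0.4,"rx":0,"ry":0,"rz":-0.01,"jaw":0.85},{"x":0.004,"y":0,"z":0.55,"rx":0,"ry":0,"rz":-0.01,"jaw":0.85},{"x":0.004,"y":0,"z":0.64,"rx":0,"ry":0,"rz":-0.01,"jaw":0.85},{"x":0.004,"y":0,"z":0.68,"rx":0,"ry":0,"rz":-0.01,"jaw":0.85},{"x":0.004,"y":0,"z":0.68,"rx":0,"ry":0,"rz":-0.01,"jaw":0.85}]'; python3 - <<'E'
from cell import env
from h import *
import pickle
c=env.read_camera('wrist'); cv2.imwrite('pics/w4.png',c['img'][:,:,::-1])
c=env.read_camera('side'); crop(c,225,170,375,270,5,'pics/sd4.png')
E
python3 goal.py 533.8 -122.5 198 170.7
```

```text
t: 7.88
eef_pos: [533.5, -122.5, 198.1]
tcp_rot: [-3.141, 0.0, 2.981]
ft_force: [0.7, 0.0, -0.0]
opening: 0.848
t 7.97 pos [ 533.6 -122.5  198.4] rot [-1.7998e+02  6.0000e-02  1.7078e+02] open 0.852 F [-0.1 -1.2  0.1]
shift [-0.0016  0.      0.0029] turn [-0.0003  0.0014  0.0019]
```

View pics/w4.png

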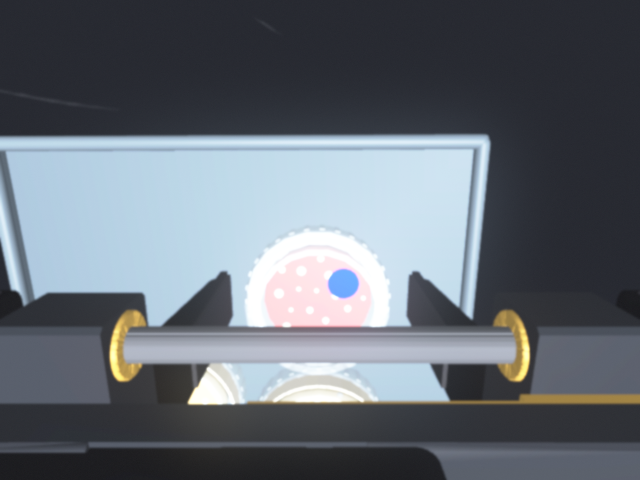

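View pics/sd4.png

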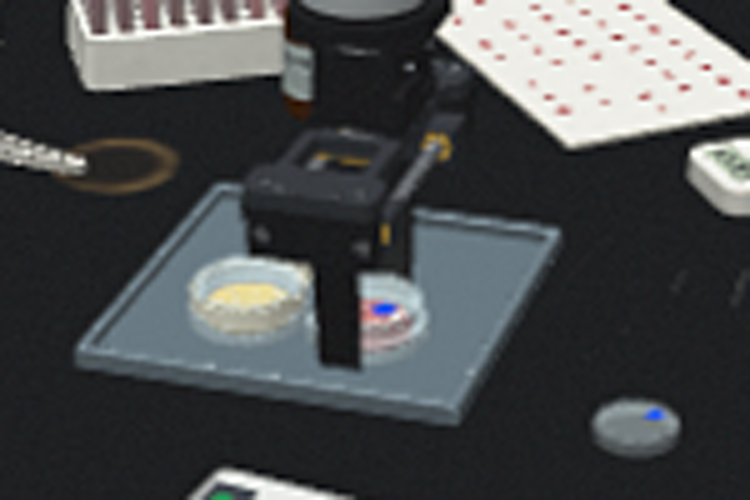

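The dish is centred between the jaws at column 318, with a clear gap on each side. Close and lift slowly.

```bash
python3 -m pendant '[{"x":0,"y":0,"z":0,"rx":0,"ry":0,"rz":0,"jaw":0.75},{"x":0,"y":0,"z":0,"rx":0,"ry":0,"rz":0,"jaw":0.68},{"x":0,"y":0,"z":0,"rx":0,"ry":0,"rz":0,"jaw":0.6},{"x":0,"y":0,"z":0,"rx":0,"ry":0,"rz":0,"jaw":0.6},{"x":0,"y":0,"z":0,"rx":0,"ry":0,"rz":0,"jaw":0.6}]'; python3 -m pendant '[{"x":0,"y":0,"z":-0.03,"rx":0,"ry":0,"rz":0,"jaw":0.6},{"x":0,"y":0,"z":-0.08,"rx":0,"ry":0,"rz":0,"jaw":0.6},{"x":0,"y":0,"z":-0.16,"rx":0,"ry":0,"rz":0,"jaw":0.6},{"x":0,"y":0,"z":-0.26,"rx":0,"ry":0,"rz":0,"jaw":0.6},{"x":0,"y":0,"z":-0.36,"rx":0,"ry":0,"rz":0,"jaw":0.6},{"x":0,"y":0,"z":-0.46,"rx":0,"ry":0,"rz":0,"jaw":0.6},{"x":0,"y":0,"z":-0.52,"rx":0,"ry":0,"rz":0,"jaw":0.6},{"x":0,"y":0,"z":-0.52,"rx":0,"ry":0,"rz":0,"jaw":0.6}]'; python3 - <<'E'
from cell import env
from h import *
import pickle
c=env.read_camera('wrist'); cv2.imwrite('pics/w5.png',c['img'][:,:,::-1])
c=env.read_camera('side'); crop(c,225,150,375,270,5,'pics/sd5.png')
E
python3 goal.py 511 152 275 170.7
```

```text
t: 8.6
eef_pos: [533.4, -122.4, 198.0]
tcp_rot: [-3.141, 0.001, 2.981]
ft_force: [-0.7, 0.2, 6.1]
opening: 0.665
t: 9.6
eef_pos: [533.4, -122.4, 276.4]
tcp_rot: [-3.141, 0.001, 2.981]
ft_force: [-0.0, -0.1, -1.7]
opening: 0.663
t 9.7 pos [ 533.3 -122.4  275.5] rot [ 1.8000e+02 -2.0000e-02  1.7079e+02] open 0.662 F [-0.6  0.9 -0.9]
shift [0.4392 1.7817 0.0035] turn [ 0.     -0.0005  0.0021]
```

View pics/w5.png

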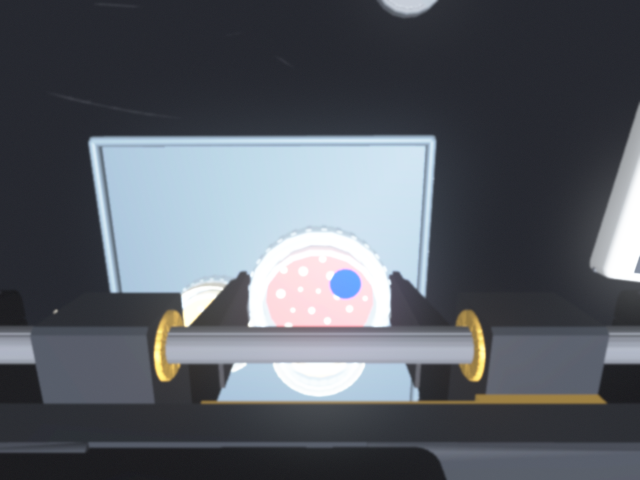

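View pics/sd5.png

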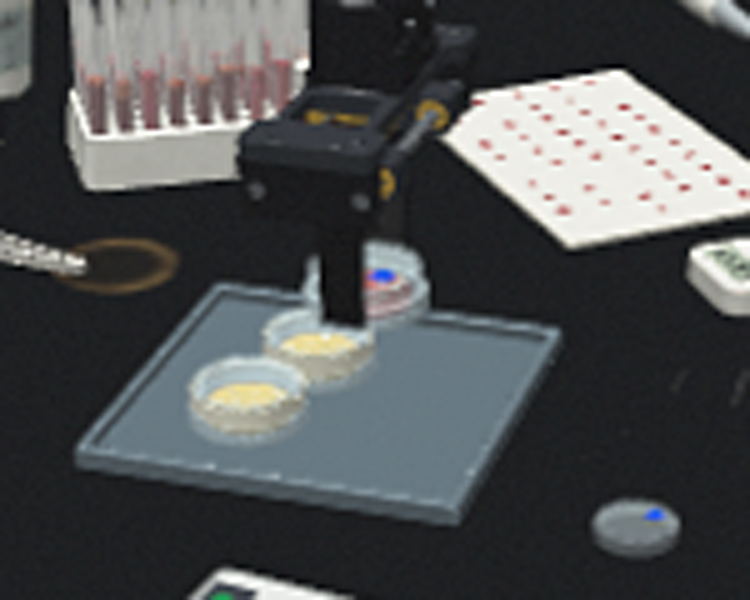

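The dish is lifted and level with its lid on; both taped dishes stand in the tray. Carrying it halfway to the viewer, then measuring the ring with the wrist camera.

```bash
python3 -m pendant '[{"x":0.03,"y":0.05,"z":0,"rx":0,"ry":0,"rz":0,"jaw":0.6},{"x":0.1,"y":0.15,"z":0,"rx":0,"ry":0,"rz":0,"jaw":0.6},{"x":0.2,"y":0.3,"z":0,"rx":0,"ry":0,"rz":0,"jaw":0.6},{"x":0.3,"y":0.46,"z":0,"rx":0,"ry":0,"rz":0,"jaw":0.6},{"x":0.38,"y":0.62,"z":0,"rx":0,"ry":0,"rz":0,"jaw":0.6},{"x":0.42,"y":0.76,"z":0,"rx":0,"ry":0,"rz":0,"jaw":0.6},{"x":0.44,"y":0.85,"z":0,"rx":0,"ry":0,"rz":0,"jaw":0.6},{"x":0.44,"y":0.9,"z":0,"rx":0,"ry":0,"rz":0,"jaw":0.6},{"x":0.44,"y":0.9,"z":0,"rx":0,"ry":0,"rz":0,"jaw":0.6}]';python3 - <<'E'
from cell import env
from h import *
import pickle
c=env.read_camera('wrist'); pickle.dump(c,open('w6.pkl','wb')); cv2.imwrite('pics/w6.png',c['img'][:,:,::-1])
E
python3 goal.py 511 152 275 170.7
```

```text
t: 10.82
eef_pos: [489.9, 21.7, 275.7]
tcp_rot: [-3.141, 0.0, 2.982]
ft_force: [0.1, 0.2, -1.2]
opening: 0.66
t 10.88 pos [489.9  21.3 275.7] rot [-1.7999e+02  1.0000e-02  1.7081e+02] open 0.66 F [ 0.5 -0.4 -0.3]
shift [5.000e-04 8.823e-01 4.300e-03] turn [-0.0002  0.0001  0.0024]
```

View pics/w6.png

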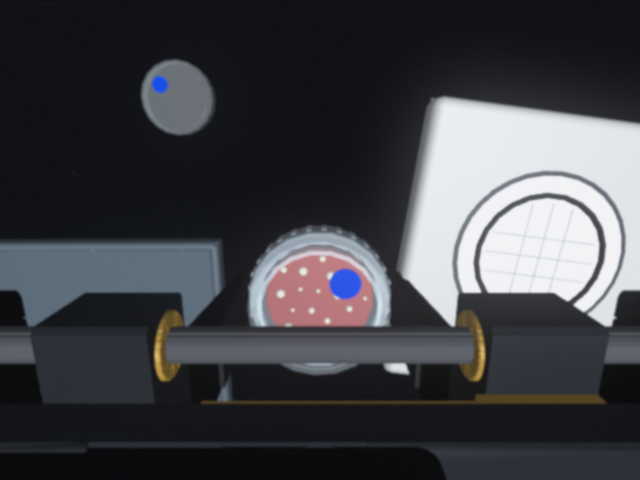

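```bash
python3 - <<'E'
from meas import *
from scipy.optimize import least_squares
c=pickle.load(open('w6.pkl','rb')); g=cv2.cvtColor(c['img'],cv2.COLOR_RGB2GRAY).astype(float)
# radial profiles from approx ring centre
c0=np.array([541,253.]); pi=[];po=[];pd=[]
for a in np.radians(np.arange(150,395,4)):
    rr=np.arange(35,100,.25); X=c0[0]+rr*np.cos(a);Y=c0[1]+rr*np.sin(a)
    ok=(Y<288)&(X<638); 
    if not ok.all(): rr=rr[ok];X=X[ok];Y=Y[ok]
    if len(rr)<150: continue
    v=cv2.remap(g.astype('float32'),X.astype('float32')[None],Y.astype('float32')[None],1)[0]
    d=v<110; i=np.argmax(d)
    if not d[i]: continue
    j=i+np.argmax(~d[i:])
    pi.append((X[i],Y[i]));po.append((X[j],Y[j]))
def fit(p,z):
    P=onz(c,p,z)[:,:2]
    r=least_squares(lambda q:np.hypot(*(P-q[:2]).T)-q[2],[511,152,37],loss='soft_l1'); return r.x.round(2),np.abs(r.fun).max().round(2),len(P)
print('inner',fit(pi,28.5),'outer',fit(po,28.5), fit(pi,26))
E
```

```text
inner (array([510.19, 152.25,  36.24]), np.float64(0.28), 59) outer (array([510.61, 152.53,  38.54]), np.float64(0.33), 59) (array([511.18, 153.55,  36.64]), np.float64(0.28), 59)
```

The ring centre is at (510.5,152.3) with a fitted inner radius of 36.2 mm (expected 36), and the scene and side views agree to within 2 mm. Moving over it.

```bash
python3 -m pendant '[{"x":0,"y":0.05,"z":0,"rx":0,"ry":0,"rz":0,"jaw":0.6},{"x":0,"y":0.15,"z":0,"rx":0,"ry":0,"rz":0,"jaw":0.6},{"x":0,"y":0.3,"z":0,"rx":0,"ry":0,"rz":0,"jaw":0.6},{"x":0,"y":0.46,"z":0,"rx":0,"ry":0,"rz":0,"jaw":0.6},{"x":0,"y":0.62,"z":0,"rx":0,"ry":0,"rz":0,"jaw":0.6},{"x":0.002,"y":0.76,"z":0,"rx":0,"ry":0,"rz":0,"jaw":0.6},{"x":0.004,"y":0.84,"z":0,"rx":0,"ry":0,"rz":0,"jaw":0.6},{"x":0.004,"y":0.883,"z":0,"rx":0,"ry":0,"rz":0,"jaw":0.6},{"x":0.004,"y":0.883,"z":0,"rx":0,"ry":0,"rz":0,"jaw":0.6},{"x":0.004,"y":0.883,"z":0,"rx":0,"ry":0,"rz":0,"jaw":0.6}]'
python3 goal.py 510.5 152.3 226 170.7
```

```text
t: 12.12
eef_pos: [510.4, 151.8, 275.7]
tcp_rot: [-3.141, -0.0, 2.98]
ft_force: [-0.8, -0.6, -1.3]
opening: 0.663
t 12.12 pos [510.4 151.8 275.7] rot [-1.7999e+02 -1.0000e-02  1.7077e+02] open 0.663 F [-0.8 -0.6 -1.3]
shift [-2.000e-04  3.100e-03  3.313e-01] turn [-0.0002 -0.0001  0.0015]
```

```bash
python3 -m pendant '[{"x":0,"y":0.002,"z":0.06,"rx":0,"ry":0,"rz":0,"jaw":0.6},{"x":0,"y":0.002,"z":0.13,"rx":0,"ry":0,"rz":0,"jaw":0.6},{"x":0,"y":0.002,"z":0.2,"rx":0,"ry":0,"rz":0,"jaw":0.6},{"x":0,"y":0.002,"z":0.26,"rx":0,"ry":0,"rz":0,"jaw":0.6},{"x":0,"y":0.002,"z":0.3,"rx":0,"ry":0,"rz":0,"jaw":0.6},{"x":0,"y":0.002,"z":0.32,"rx":0,"ry":0,"rz":0,"jaw":0.6},{"x":0,"y":0.002,"z":0.32,"rx":0,"ry":0,"rz":0,"jaw":0.6}]'
python3 goal.py 510.5 152.3 221 170.7;python3 - <<'E'
from cell import env
from h import *
import pickle
c=env.read_camera('wrist'); cv2.imwrite('pics/w7.png',c['img'][:,:,::-1])
c=env.read_camera('side'); crop(c,215,220,355,340,5,'pics/sd7.png')
c=env.read_camera('scene'); crop(c,225,220,355,330,5,'pics/sc7.png')
E
```

```text
t: 13.0
eef_pos: [510.5, 152.6, 227.6]
tcp_rot: [-3.142, -0.0, 2.981]
ft_force: [0.2, -0.2, -0.9]
opening: 0.663
t 13.0 pos [510.5 152.6 227.6] rot [-179.99   -0.    170.8 ] open 0.663 F [ 0.2 -0.2 -0.9]
shift [-0.0002 -0.002   0.0442] turn [-0.0001 -0.      0.0022]
```

View pics/w7.png

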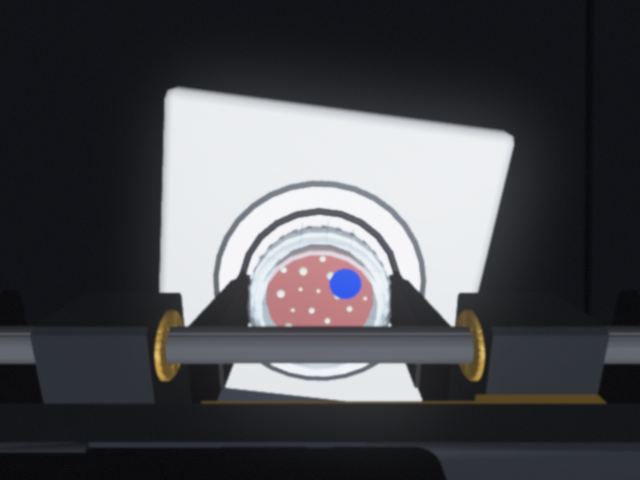

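View pics/sd7.png

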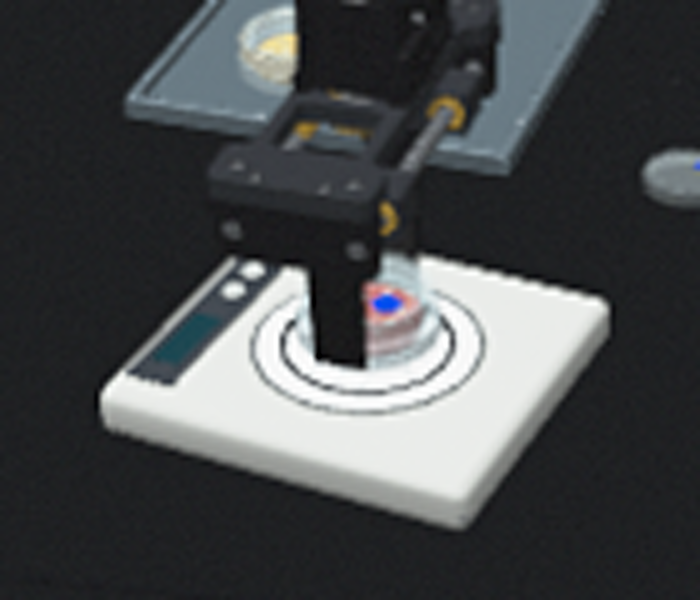

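View pics/sc7.png

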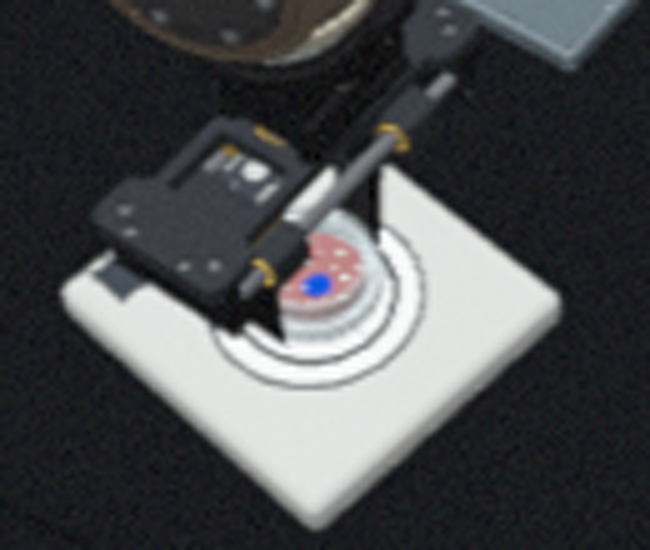

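Centred: the dish spans columns 250–391 and the ring 216–425, both with middle at 320. Lowering the last ~6.5 mm slowly.

```bash
python3 -m pendant '[{"x":0,"y":-0.001,"z":0.01,"rx":0,"ry":0,"rz":0,"jaw":0.6},{"x":0,"y":-0.001,"z":0.02,"rx":0,"ry":0,"rz":0,"jaw":0.6},{"x":0,"y":-0.001,"z":0.03,"rx":0,"ry":0,"rz":0,"jaw":0.6},{"x":0,"y":-0.001,"z":0.038,"rx":0,"ry":0,"rz":0,"jaw":0.6},{"x":0,"y":-0.001,"z":0.042,"rx":0,"ry":0,"rz":0,"jaw":0.6},{"x":0,"y":-0.001,"z":0.042,"rx":0,"ry":0,"rz":0,"jaw":0.6}]'
python3 goal.py 510.5 152.3 221 170.7
```

```text
t: 13.9
eef_pos: [510.5, 152.4, 221.4]
tcp_rot: [-3.141, -0.0, 2.981]
ft_force: [-0.5, -0.1, -1.4]
opening: 0.663
t 13.9 pos [510.5 152.4 221.4] rot [-179.99   -0.    170.8 ] open 0.663 F [-0.5 -0.1 -1.4]
shift [-0.0004 -0.0006  0.0023] turn [-0.0002 -0.0001  0.0021]
```

```bash
python3 -m pendant '[{"x":0,"y":0,"z":0.004,"rx":0,"ry":0,"rz":0,"jaw":0.6},{"x":0,"y":0,"z":0.004,"rx":0,"ry":0,"rz":0,"jaw":0.6}]'; python3 goal.py 510.5 152.3 221 170.7
```

```text
t: 14.15
eef_pos: [510.4, 152.4, 221.0]
tcp_rot: [-3.142, 0.0, 2.981]
ft_force: [-0.5, -1.0, 2.5]
opening: 0.663
t 14.15 pos [510.4 152.4 221. ] rot [-1.8000e+02  2.0000e-02  1.7079e+02] open 0.663 F [-0.5 -1.   2.5]
shift [-0.0005 -0.0007 -0.0001] turn [-0.      0.0003  0.0021]
```

```bash
python3 -m pendant '[{"x":0,"y":0,"z":0,"rx":0,"ry":0,"rz":0,"jaw":0.68},{"x":0,"y":0,"z":0,"rx":0,"ry":0,"rz":0,"jaw":0.73},{"x":0,"y":0,"z":0,"rx":0,"ry":0,"rz":0,"jaw":0.8},{"x":0,"y":0,"z":-0.02,"rx":0,"ry":0,"rz":0,"jaw":0.8},{"x":0,"y":0,"z":-0.06,"rx":0,"ry":0,"rz":0,"jaw":0.8},{"x":0,"y":0,"z":-0.18,"rx":0,"ry":0,"rz":0,"jaw":0.8},{"x":0,"y":0,"z":-0.35,"rx":0,"ry":0,"rz":0,"jaw":0.8},{"x":-0.15,"y":0,"z":-0.5,"rx":0,"ry":0,"rz":0,"jaw":0.8},{"x":-0.3,"y":0,"z":-0.5,"rx":0,"ry":0,"rz":0,"jaw":0.8},{"x":-0.3,"y":0,"z":-0.5,"rx":0,"ry":0,"rz":0,"jaw":0.8}]'
python3 goal.py 510.5 152.3 231 170.7;python3 - <<'E'
from cell import env
from h import *
import pickle
c=env.read_camera('wrist'); pickle.dump(c,open('w8.pkl','wb')); cv2.imwrite('pics/w8.png',c['img'][:,:,::-1])
E
```

```text
t: 15.4
eef_pos: [555.5, 145.0, 296.2]
tcp_rot: [3.141, 0.001, 2.98]
ft_force: [-0.6, 0.1, 0.3]
opening: 0.798
t 15.4 pos [555.5 145.  296.2] rot [1.7999e+02 7.0000e-02 1.7076e+02] open 0.798 F [-0.6  0.1  0.3]
shift [ 0.3042 -0.      0.4344] turn [0.0003 0.0015 0.0013]
```

View pics/w8.png

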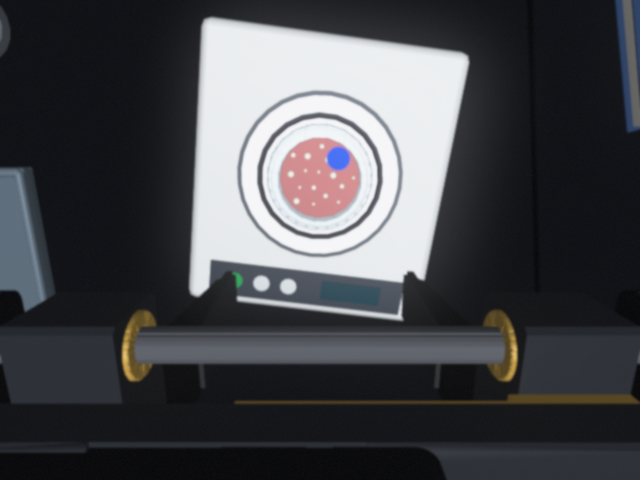

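```bash
python3 - <<'E'
from meas import *
c=pickle.load(open('w8.pkl','rb'))
crop(c,230,85,410,265,4,'pics/w8c.png')
M=proj(c,[[510.5,152.3,28.5]]);print('ring c',M)
# predicted lid circle if lid centred at TCP
th=np.linspace(0,2*np.pi,9)[:-1]
for z,r in ((50,30),(38,32)):
    P=np.c_[510.45+r*np.cos(th),152.35+r*np.sin(th),np.full(8,z)]; print(z,r,((proj(c,P)-[230,85])*4+1.5).round(0).tolist())
h=cv2.cvtColor(c['img'],cv2.COLOR_RGB2HSV); m=((h[...,0]<8)|(h[...,0]>172))&(h[...,1]>60); m[:,:270]=0;m[:,370:]=0;m[:125]=0;m[230:]=0
ct=max(cv2.findContours(m.astype('uint8'),0,1)[0],key=cv2.contourArea); P=onz(c,cv2.convexHull(ct).reshape(-1,2),36)[:,:2].astype('float32'); print('agar',cv2.fitEllipse(P))
b=(h[...,0]>105)&(h[...,0]<125)&(h[...,1]>130); b[:130]=0;b[180:]=0;b[:,300:]&=True; b[:,:310]=0;b[:,360:]=0; ys,xs=np.nonzero(b); print('dot',onz(c,[(xs.mean(),ys.mean())],50))
E
```

```text
ring c [[317.73792722 178.0085062 ]]
50 30 [[385.0, 591.0], [520.0, 510.0], [562.0, 354.0], [479.0, 211.0], [317.0, 172.0], [177.0, 262.0], [145.0, 422.0], [232.0, 556.0]]
38 32 [[386.0, 585.0], [523.0, 503.0], [565.0, 345.0], [481.0, 200.0], [317.0, 159.0], [175.0, 251.0], [142.0, 414.0], [231.0, 550.0]]
agar ((509.9501647949219, 153.3776092529297), (46.54111862182617, 46.81087875366211), 175.720703125)
dot [[499.28157363 165.66649502  50.        ]]
```

View pics/w8c.png

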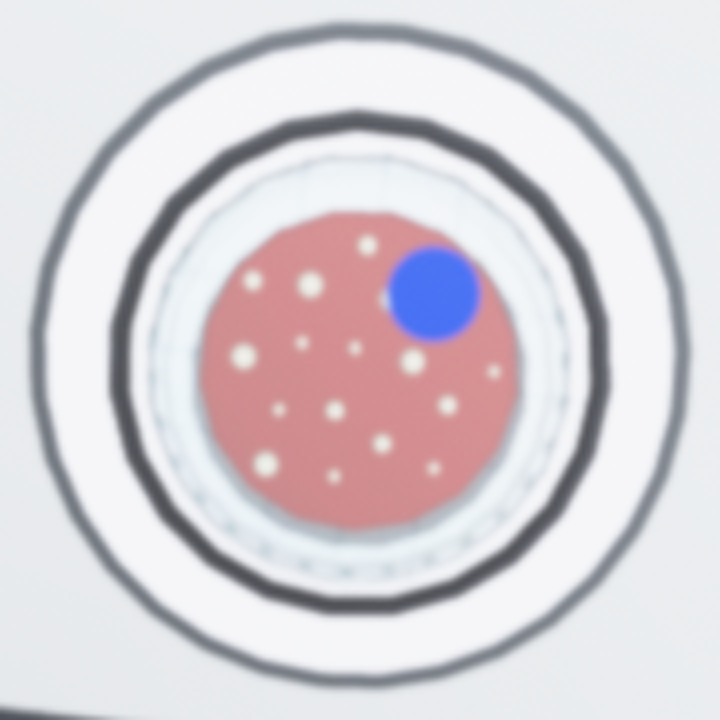

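```bash
python3 - <<'E'
from meas import *
c=pickle.load(open('w8.pkl','rb')); im=c['img'][100:245,245:395]
g=cv2.cvtColor(im,cv2.COLOR_RGB2LAB)[...,0]
g=cv2.createCLAHE(4,(4,4)).apply(cv2.resize(g,None,fx=5,fy=5,interpolation=cv2.INTER_CUBIC))
# world-point overlay ticks: predicted circles red(lid top r30 z50) green(ring r32 z38) blue (rim r26.2 z48)
o=cv2.cvtColor(g,cv2.COLOR_GRAY2BGR)
cv2.imwrite('pics/w8e.png',o[:600])
for n in ('scene',):
    a=pickle.load(open('c0.pkl','rb'))[0]; p=onz(a,[(178,354),(127,345),(352,138),(424,184)],0); print(p.round(0).tolist())
E
```

```text
[[634.0, 414.0, 0.0], [747.0, 449.0, 0.0], [614.0, -414.0, 0.0], [344.0, -318.0, 0.0]]
```

View pics/w8e.png

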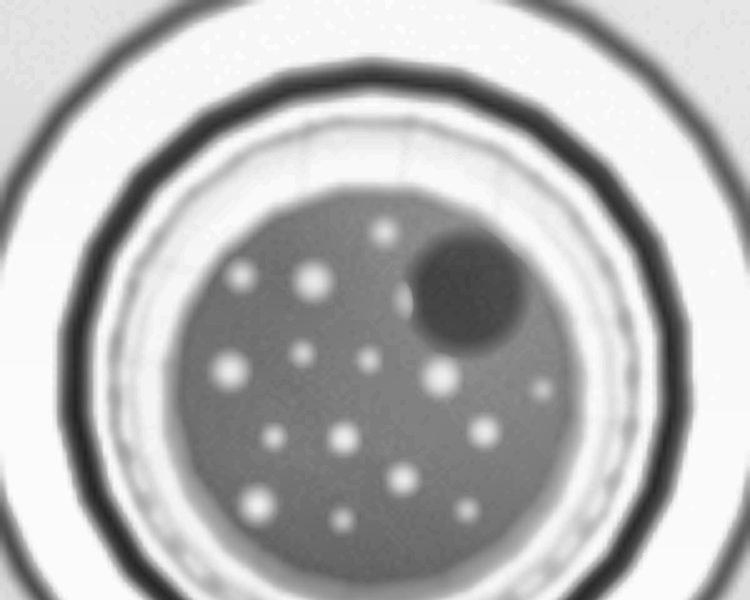

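The dish stands inside the ring with a clear gap all round. The lid's offset within its 2 mm play isn't visible, so I'll centre it mechanically. First a pinch at this yaw, then a turn of 90°, squeezing the ring and then the lid, so both are centred on the tool axis before tilting.

```bash
python3 -m pendant '[{"x":0.15,"y":0,"z":0,"rx":0,"ry":0,"rz":0,"jaw":0.8},{"x":0.304,"y":0,"z":0.05,"rx":0,"ry":-0.001,"rz":0,"jaw":0.8},{"x":0.304,"y":0,"z":0.2,"rx":0,"ry":0.001,"rz":0,"jaw":0.8},{"x":0.304,"y":0,"z":0.33,"rx":0,"ry":0.001,"rz":0,"jaw":0.8},{"x":0.304,"y":0,"z":0.41,"rx":0,"ry":0.001,"rz":0,"jaw":0.75},{"x":0.304,"y":0,"z":0.432,"rx":0,"ry":0.001,"rz":0,"jaw":0.7},{"x":0.304,"y":0,"z":0.432,"rx":0,"ry":0.001,"rz":0,"jaw":0.7}]'; python3 goal.py 510.5 152.3 231 170.7
```

```text
t: 16.32
eef_pos: [509.8, 152.5, 231.2]
tcp_rot: [-3.142, -0.001, 2.981]
ft_force: [-0.1, 0.8, -0.0]
opening: 0.702
t 16.32 pos [509.8 152.5 231.2] rot [-1.7999e+02 -5.0000e-02  1.7080e+02] open 0.702 F [-0.1  0.8 -0. ]
shift [-0.0049 -0.0009  0.0012] turn [-0.0001 -0.001   0.0021]
```

```bash
python3 -m pendant '[{"x":-0.004,"y":-0.001,"z":0,"rx":0,"ry":0,"rz":0,"jaw":0.66},{"x":-0.004,"y":-0.001,"z":0,"rx":0,"ry":0,"rz":0,"jaw":0.62},{"x":-0.004,"y":-0.001,"z":0,"rx":0,"ry":0,"rz":0,"jaw":0.62}]'; python3 goal.py 510.5 152.3 231 170.7;  python3 - <<'E'
from cell import env
from h import *
c=env.read_camera('side'); crop(c,215,220,355,340,5,'pics/sd9.png')
c=env.read_camera('wrist'); cv2.imwrite('pics/w9.png',c['img'][:,:,::-1])
E
```

```text
t: 16.7
eef_pos: [510.5, 152.3, 231.4]
tcp_rot: [3.141, -0.0, 2.981]
ft_force: [-0.0, -1.0, 3.6]
opening: 0.626
t 16.7 pos [510.5 152.3 231.4] rot [179.99  -0.   170.79] open 0.626 F [-0.  -1.   3.6]
shift [0.0001 0.0002 0.0026] turn [ 0.0002 -0.0001  0.0021]
```

View pics/sd9.png

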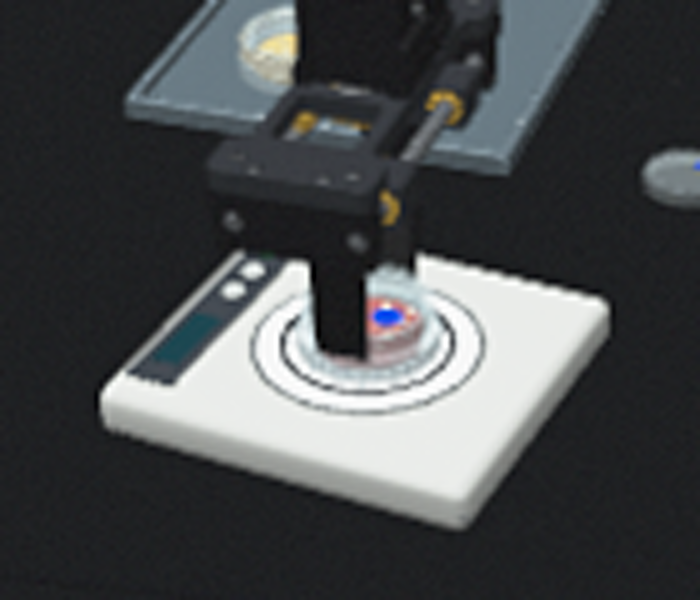

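View pics/w9.png

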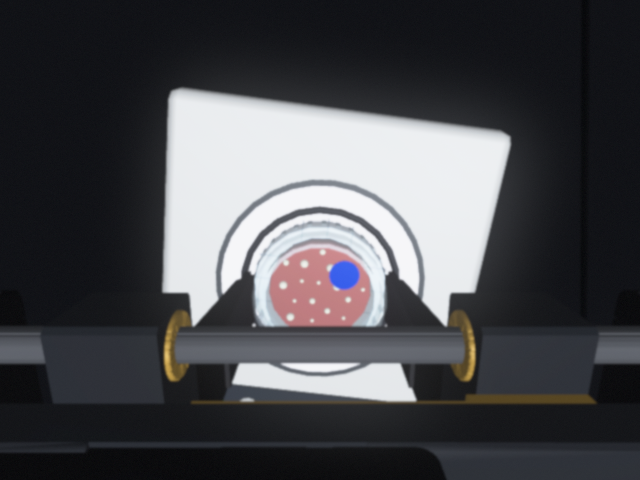

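```bash
python3 -m pendant '[{"x":0,"y":0,"z":0,"rx":0,"ry":0,"rz":0,"jaw":0.66},{"x":0,"y":0,"z":0,"rx":0,"ry":0,"rz":0,"jaw":0.75},{"x":0,"y":0,"z":0,"rx":0,"ry":0,"rz":0,"jaw":0.8},{"x":0,"y":0,"z":-0.05,"rx":0,"ry":0,"rz":0,"jaw":0.8},{"x":0,"y":0,"z":-0.12,"rx":0,"ry":0,"rz":0.1,"jaw":0.8},{"x":0,"y":0,"z":-0.12,"rx":0,"ry":0,"rz":0.3,"jaw":0.8},{"x":0,"y":0,"z":-0.12,"rx":0,"ry":0,"rz":0.5,"jaw":0.8},{"x":0,"y":0,"z":-0.12,"rx":0,"ry":0,"rz":0.7,"jaw":0.8},{"x":0,"y":0,"z":-0.12,"rx":0,"ry":0,"rz":0.9,"jaw":0.8},{"x":0,"y":0,"z":-0.12,"rx":0,"ry":0,"rz":1,"jaw":0.8}]';python3 -m pendant '[{"x":0,"y":0,"z":0,"rx":0,"ry":0,"rz":0.2,"jaw":0.8},{"x":0,"y":0,"z":0,"rx":0,"ry":0,"rz":0.4,"jaw":0.8},{"x":0,"y":0,"z":0,"rx":0,"ry":0,"rz":0.6,"jaw":0.8},{"x":0,"y":0,"z":0,"rx":0,"ry":0,"rz":0.8,"jaw":0.8},{"x":0,"y":0,"z":0,"rx":0,"ry":0,"rz":1,"jaw":0.8},{"x":0,"y":0,"z":0,"rx":0,"ry":0,"rz":1,"jaw":0.8},{"x":0,"y":0,"z":0,"rx":0,"ry":0,"rz":1,"jaw":0.8}]'; python3 goal.py 510.5 152.3 222 80.7;python3 - <<'E'
from cell import env
from h import *
import pickle
c=env.read_camera('wrist'); cv2.imwrite('pics/w10.png',c['img'][:,:,::-1])
E
```

```text
t: 18.05
eef_pos: [510.4, 152.3, 249.5]
tcp_rot: [-3.141, -0.0, 2.192]
ft_force: [0.4, -0.7, -0.2]
opening: 0.8
t: 18.92
eef_pos: [510.4, 152.3, 249.2]
tcp_rot: [-3.141, 0.0, 1.414]
ft_force: [0.3, -0.0, 0.2]
opening: 0.802
t 18.93 pos [510.4 152.3 249.2] rot [-179.97    0.     81.  ] open 0.802 F [ 0.3 -0.   0.2]
shift [1.000e-04 5.000e-04 1.816e-01] turn [-0.0006  0.      0.0066]
```

View pics/w10.png

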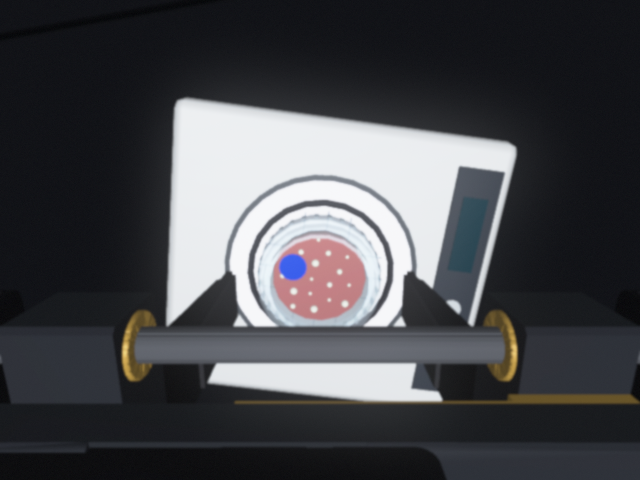

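```bash
python3 -m pendant '[{"x":0,"y":0,"z":0.06,"rx":0,"ry":0,"rz":0.006,"jaw":0.8},{"x":0,"y":0,"z":0.12,"rx":0,"ry":0,"rz":0.006,"jaw":0.8},{"x":0,"y":0,"z":0.16,"rx":0,"ry":0,"rz":0.006,"jaw":0.78},{"x":0,"y":0,"z":0.182,"rx":0,"ry":0,"rz":0.006,"jaw":0.73},{"x":0,"y":0,"z":0.182,"rx":0,"ry":0,"rz":0.006,"jaw":0.69},{"x":0,"y":0,"z":0.182,"rx":0,"ry":0,"rz":0.006,"jaw":0.66},{"x":0,"y":0,"z":0.182,"rx":0,"ry":0,"rz":0.006,"jaw":0.66}]'; python3 -m pendant '[{"x":0,"y":0,"z":0,"rx":0,"ry":0,"rz":0,"jaw":0.68},{"x":0,"y":0,"z":0,"rx":0,"ry":0,"rz":0,"jaw":0.72},{"x":0,"y":0,"z":0,"rx":0,"ry":0,"rz":0,"jaw":0.72},{"x":0,"y":0,"z":-0.03,"rx":0,"ry":0,"rz":0,"jaw":0.72},{"x":0,"y":0,"z":-0.06,"rx":0,"ry":0,"rz":0,"jaw":0.72},{"x":0,"y":0,"z":-0.06,"rx":0,"ry":0,"rz":0,"jaw":0.72}]'; python3 goal.py 510.5 152.3 231 80.7
```

```text
t: 19.85
eef_pos: [510.4, 152.2, 221.9]
tcp_rot: [-3.141, 0.0, 1.405]
ft_force: [-0.6, 0.0, -1.0]
opening: 0.665
t: 20.6
eef_pos: [510.5, 152.3, 231.2]
tcp_rot: [3.141, -0.0, 1.405]
ft_force: [0.2, 0.6, 0.3]
opening: 0.72
t 20.6 pos [510.5 152.3 231.2] rot [ 1.7999e+02 -1.0000e-02  8.0530e+01] open 0.72 F [0.2 0.6 0.3]
shift [0.0001 0.     0.0014] turn [ 0.0001 -0.0003 -0.0039]
```

```bash
python3 -m pendant '[{"x":0,"y":0,"z":0,"rx":0,"ry":0,"rz":0,"jaw":0.67},{"x":0,"y":0,"z":0,"rx":0,"ry":0,"rz":0,"jaw":0.63},{"x":0,"y":0,"z":0,"rx":0,"ry":0,"rz":0,"jaw":0.58},{"x":0,"y":0,"z":0,"rx":0,"ry":0,"rz":0,"jaw":0.58},{"x":0,"y":0,"z":0,"rx":0,"ry":0,"rz":0,"jaw":0.58}]'; python3 goal.py 510.5 152.3 231 80.7;python3 - <<'E'
from cell import env
from h import *
import pickle
c=env.read_camera('wrist'); cv2.imwrite('pics/w11.png',c['img'][:,:,::-1])
c=env.read_camera('side'); crop(c,215,220,355,340,5,'pics/sd11.png')
E
```

```text
t: 21.22
eef_pos: [510.4, 152.3, 230.6]
tcp_rot: [-3.141, 0.0, 1.405]
ft_force: [0.5, 0.0, -0.2]
opening: 0.623
t 21.23 pos [510.4 152.3 230.6] rot [-1.7995e+02  1.0000e-02  8.0520e+01] open 0.623 F [ 0.5  0.  -0.2]
shift [ 0.0003  0.0005 -0.0024] turn [-0.0011  0.0002 -0.0039]
```

View pics/w11.png

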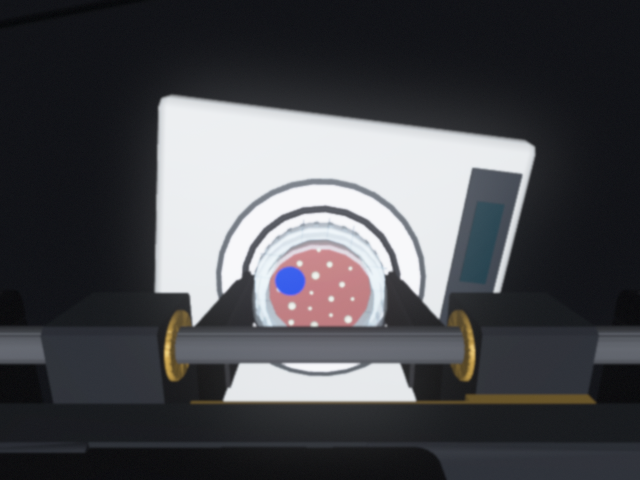

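View pics/sd11.png

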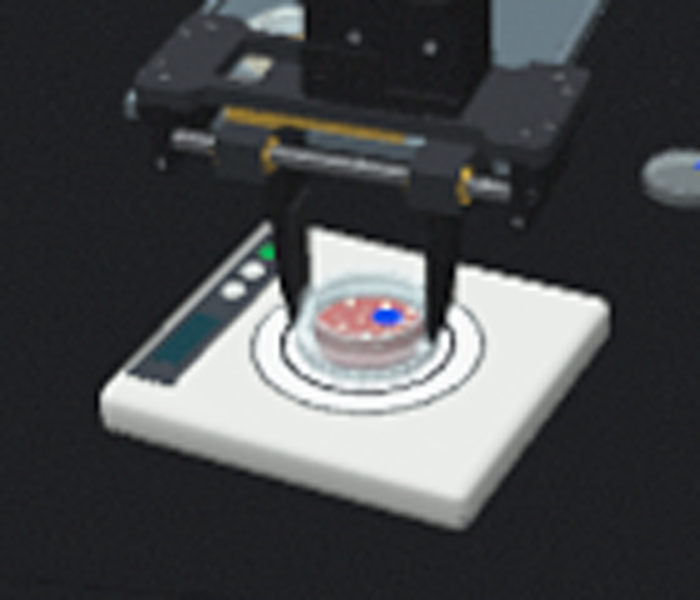

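The lid is pinched (opening 0.623, about 59 mm) and the dish is centred. I'll tilt about the far rim, raising the edge towards the side camera.

```bash
python3 -m pendant '[{"x":-0.0215,"y":0,"z":-0.001,"rx":0,"ry":0.0222,"rz":0,"jaw":0.58},{"x":-0.043,"y":0,"z":-0.0035,"rx":0,"ry":0.0444,"rz":0,"jaw":0.58},{"x":-0.0645,"y":0,"z":-0.0055,"rx":0,"ry":0.0667,"rz":0,"jaw":0.58},{"x":-0.0865,"y":0,"z":-0.0072,"rx":0,"ry":0.0889,"rz":0,"jaw":0.58},{"x":-0.1083,"y":0,"z":-0.0086,"rx":0,"ry":0.1111,"rz":0,"jaw":0.58},{"x":-0.1302,"y":0,"z":-0.0096,"rx":0,"ry":0.1333,"rz":0,"jaw":0.58},{"x":-0.152,"y":0,"z":-0.0102,"rx":0,"ry":0.1556,"rz":0,"jaw":0.58},{"x":-0.174,"y":0,"z":-0.0104,"rx":0,"ry":0.1778,"rz":0,"jaw":0.58},{"x":-0.174,"y":0,"z":-0.0104,"rx":0,"ry":0.1778,"rz":0,"jaw":0.58}]'; python3 goal.py 510.5 152.3 231 80.7;python3 - <<'E'
from cell import env
from h import *
c=env.read_camera('side'); crop(c,215,220,355,340,5,'pics/sd12.png')
c=env.read_camera('wrist'); cv2.imwrite('pics/w12.png',c['img'][:,:,::-1])
E
```

```text
t: 22.45
eef_pos: [506.1, 126.2, 232.3]
tcp_rot: [-3.141, -0.14, 1.405]
ft_force: [0.8, -0.8, 0.3]
opening: 0.623
t 22.45 pos [506.1 126.2 232.3] rot [-179.96   -8.01   80.49] open 0.623 F [ 0.8 -0.8  0.3]
shift [1.733e-01 1.000e-04 3.300e-02] turn [-0.0006 -0.1781 -0.0046]
```

View pics/sd12.png

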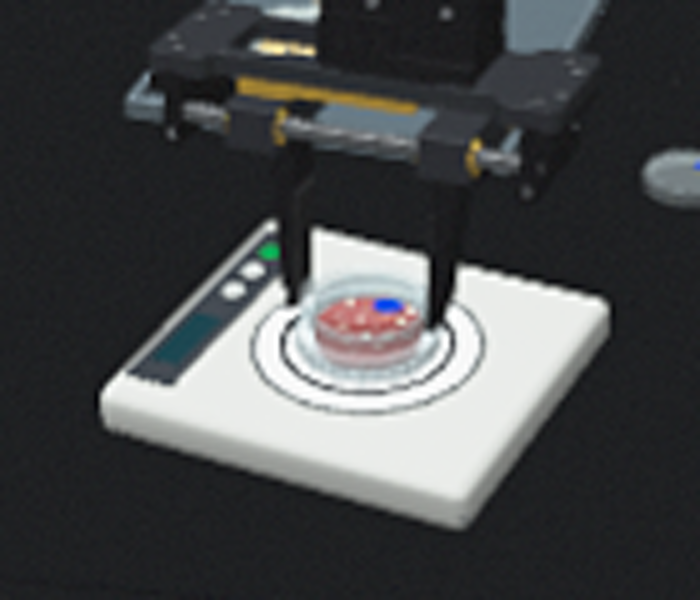

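View pics/w12.png

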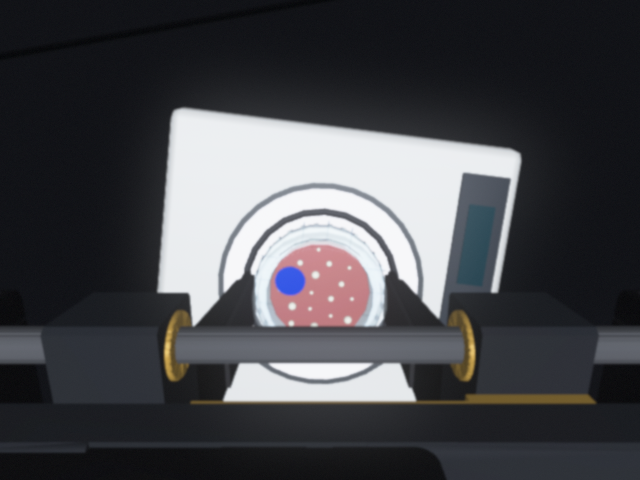

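The lid turns with the jaws: the dot stays at (290,281) in the wrist view, and the dish stays put in the side view. Continuing to about 15°.

```bash
python3 -m pendant '[{"x":-0.0215,"y":0,"z":-0.0029,"rx":0,"ry":0.0222,"rz":0,"jaw":0.58},{"x":-0.043,"y":0,"z":-0.0053,"rx":0,"ry":0.0444,"rz":0,"jaw":0.58},{"x":-0.0645,"y":0,"z":-0.0075,"rx":0,"ry":0.0667,"rz":0,"jaw":0.58},{"x":-0.0865,"y":0,"z":-0.0092,"rx":0,"ry":0.0889,"rz":0,"jaw":0.58},{"x":-0.1083,"y":0,"z":-0.0106,"rx":0,"ry":0.1111,"rz":0,"jaw":0.58},{"x":-0.1302,"y":0,"z":-0.0116,"rx":0,"ry":0.1333,"rz":0,"jaw":0.58},{"x":-0.1525,"y":0,"z":-0.0122,"rx":0,"ry":0.1556,"rz":0,"jaw":0.58},{"x":-0.1525,"y":0,"z":-0.0122,"rx":0,"ry":0.1556,"rz":0,"jaw":0.58}]'; python3 goal.py 510.5 152.3 231 80.7;python3 - <<'E'
from cell import env
from h import *
import pickle
c=env.read_camera('side'); crop(c,245,245,325,305,9,'pics/sd13.png'); pickle.dump(c,open('s13.pkl','wb'))
c=env.read_camera('scene'); crop(c,240,230,330,310,7,'pics/sc13.png')
c=env.read_camera('wrist'); cv2.imwrite('pics/w13.png',c['img'][:,:,::-1])
E
```

```text
t: 23.55
eef_pos: [502.4, 103.9, 230.9]
tcp_rot: [-3.141, -0.262, 1.405]
ft_force: [-0.8, -0.2, 0.4]
opening: 0.626
t 23.55 pos [502.4 103.9 230.9] rot [-179.95  -14.99   80.5 ] open 0.626 F [-0.8 -0.2  0.4]
shift [3.165e-01 3.000e-04 8.380e-02] turn [-0.0005 -0.333  -0.0043]
```

View pics/sd13.png

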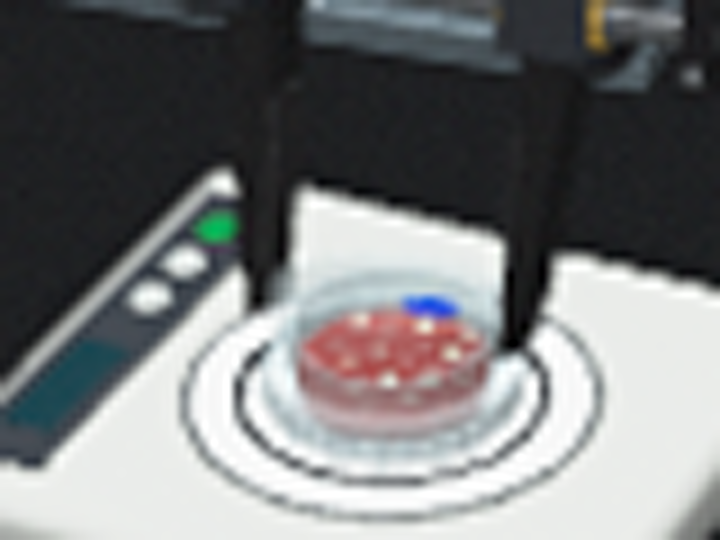

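View pics/sc13.png

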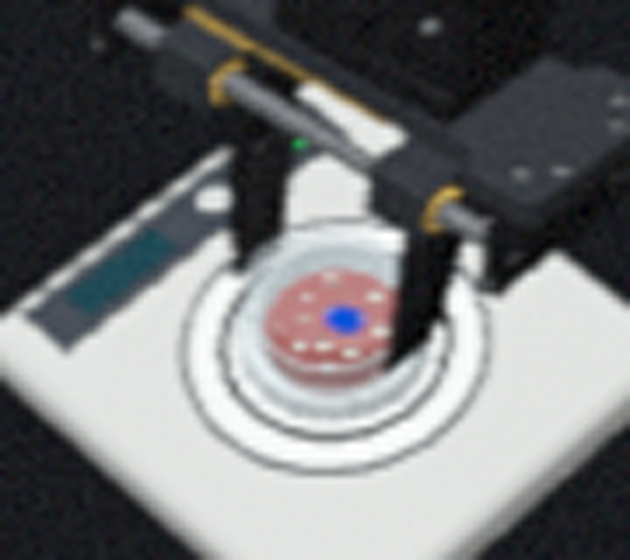

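View pics/w13.png

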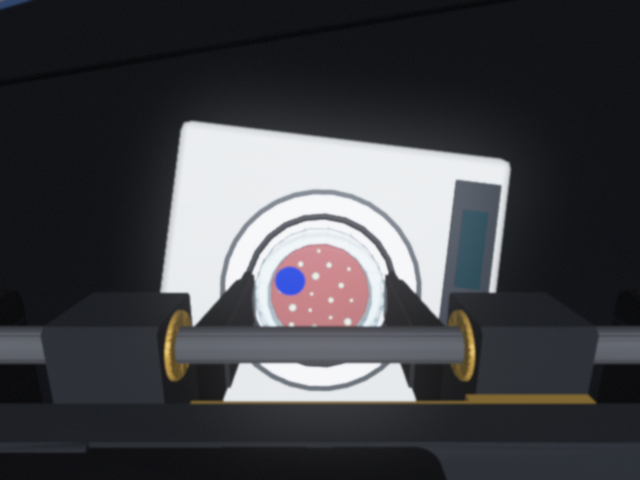

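```bash
python3 - <<'E'
from meas import *
c=pickle.load(open('s13.pkl','rb')); u=np.array([.165,.986]); q=np.array([510.4,152.3])-26.2*u
d=np.array([499.3,165.7]); a=(d-q)@u
for th in (0,10,15,20):
    t=np.radians(th); s=a*np.cos(t)-a-2*np.sin(t); P=np.r_[d+s*u,48+a*np.sin(t)+2*np.cos(t)]
    print(th,(proj(c,[P])[0]-[245,245])*9+4)
h=cv2.cvtColor(c['img'],cv2.COLOR_RGB2HSV); b=(h[...,0]>105)&(h[...,0]<125)&(h[...,1]>150); b[:270]=0;b[300:]=0;b[:,:280]=0;b[:,310:]=0
ys,xs=np.nonzero(b); print('dot seen',(xs.mean()-245)*9+4,(ys.mean()-245)*9+4)
E
```

```text
0 [429.53735425 354.64256886]
10 [430.33960648 329.94840533]
15 [431.32762471 316.92625027]
20 [432.69837772 303.59560011]
dot seen 427.0 305.5
```

```bash
python3 -m pendant '[{"x":0,"y":0,"z":0,"rx":0,"ry":0,"rz":0,"jaw":0.58},{"x":0,"y":0,"z":0,"rx":0,"ry":0,"rz":0,"jaw":0.58},{"x":0,"y":0,"z":0,"rx":0,"ry":0,"rz":0,"jaw":0.58},{"x":0,"y":0,"z":0,"rx":0,"ry":0,"rz":0,"jaw":0.58},{"x":0,"y":0,"z":0,"rx":0,"ry":0,"rz":0,"jaw":0.58},{"x":0,"y":0,"z":0,"rx":0,"ry":0,"rz":0,"jaw":0.58},{"x":0,"y":0,"z":0,"rx":0,"ry":0,"rz":0,"jaw":0.58},{"x":0,"y":0,"z":0,"rx":0,"ry":0,"rz":0,"jaw":0.58},{"x":0,"y":0,"z":0,"rx":0,"ry":0,"rz":0,"jaw":0.58},{"x":0,"y":0,"z":0,"rx":0,"ry":0,"rz":0,"jaw":0.58}]'
```

```text
t: 24.95
eef_pos: [502.4, 103.9, 230.9]
tcp_rot: [-3.141, -0.262, 1.405]
ft_force: [-0.5, -0.6, -0.2]
opening: 0.618
```

```bash
python3 -m pendant '[{"x":-0.0009,"y":0,"z":0.0032,"rx":0,"ry":0,"rz":0,"jaw":0.58},{"x":-0.0009,"y":0,"z":0.0032,"rx":0,"ry":0,"rz":0,"jaw":0.58},{"x":-0.0009,"y":0,"z":0.0032,"rx":0,"ry":0,"rz":0,"jaw":0.58}]'; python3 - <<'E'
from cell import env
for i in range(5):
    env.read_camera('wrist'); s=env.state(); print(s['ft_force'].round(2),s['moment'].round(3),s['eef_pos'].round(2))
E
```

```text
t: 25.32
eef_pos: [502.4, 103.9, 230.4]
tcp_rot: [-3.141, -0.262, 1.405]
ft_force: [-0.0, 0.6, 0.6]
opening: 0.619
[-0.5   0.42 -0.19] [-0.076 -0.041 -0.041] [502.36 103.95 230.41]
[-0.25  0.17  1.89] [-0.059 -0.042 -0.027] [502.37 103.93 230.45]
[-0.24 -0.06  0.38] [-0.077 -0.074  0.002] [502.35 103.92 230.42]
[-0.74  1.5   1.04] [-0.042 -0.111 -0.043] [502.36 103.94 230.43]
[-0.29  0.33 -0.29] [-0.085 -0.08  -0.027] [502.35 103.93 230.42]
```

```bash
python3 -m pendant '[{"x":-0.0009,"y":0,"z":0.0032,"rx":0,"ry":0,"rz":0,"jaw":0.58},{"x":-0.0009,"y":0,"z":0.0032,"rx":0,"ry":0,"rz":0,"jaw":0.58},{"x":-0.0009,"y":0,"z":0.0032,"rx":0,"ry":0,"rz":0,"jaw":0.58}]'; python3 - <<'E'
from cell import env
from h import *
F=[];M=[]
for i in range(8):
    c=env.read_camera('wrist'); s=env.state(); F.append(s['ft_force']);M.append(s['moment'])
print(np.mean(F,0).round(2),np.std(F,0).round(2),np.mean(M,0).round(3),s['eef_pos'].round(2)); cv2.imwrite('pics/w14.png',c['img'][:,:,::-1])
c=env.read_camera('side'); crop(c,245,245,325,305,9,'pics/sd14.png')
E
```

```text
t: 25.95
eef_pos: [502.4, 103.9, 230.0]
tcp_rot: [-3.141, -0.262, 1.405]
ft_force: [-0.4, 0.5, 2.2]
opening: 0.619
[-0.22  0.64  2.8 ] [0.29 0.51 0.47] [ 0.061 -0.048  0.007] [502.36 103.9  229.91]
```

View pics/w14.png

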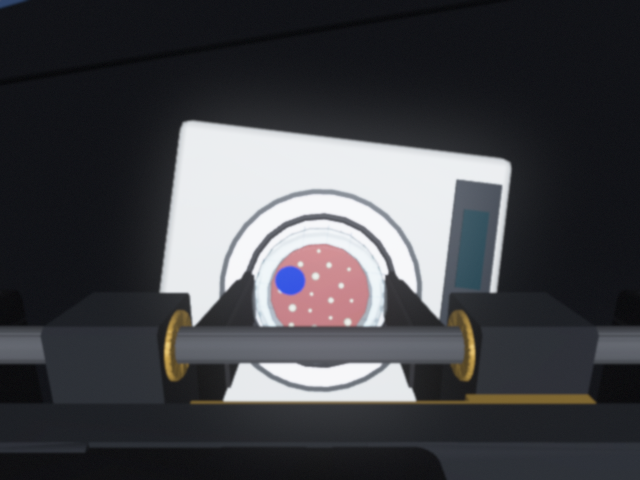

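View pics/sd14.png

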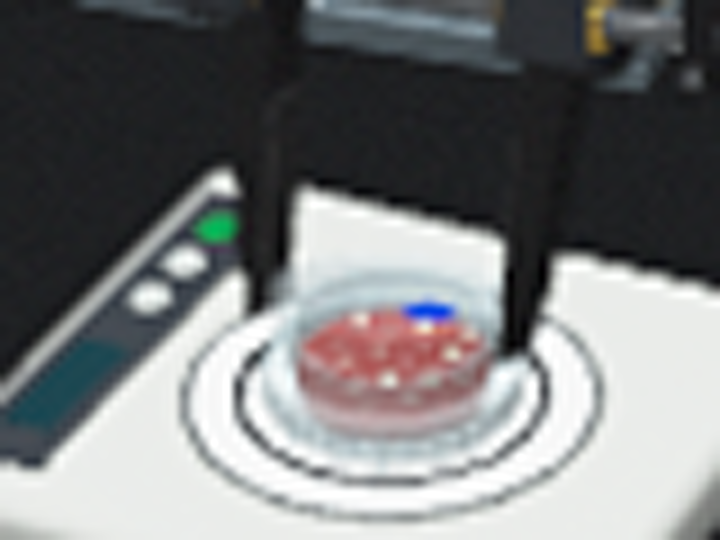

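Pressing a further millimetre raised Fz to 2.8 N, so the far edge is now firmly on the rim; before that it may have hovered by up to about 0.5 mm. I'll hold two full seconds in this state to be sure.

```bash
python3 -m pendant '[{"x":0,"y":0,"z":0,"rx":0,"ry":0,"rz":0,"jaw":0.58},{"x":0,"y":0,"z":0,"rx":0,"ry":0,"rz":0,"jaw":0.58},{"x":0,"y":0,"z":0,"rx":0,"ry":0,"rz":0,"jaw":0.58},{"x":0,"y":0,"z":0,"rx":0,"ry":0,"rz":0,"jaw":0.58},{"x":0,"y":0,"z":0,"rx":0,"ry":0,"rz":0,"jaw":0.58},{"x":0,"y":0,"z":0,"rx":0,"ry":0,"rz":0,"jaw":0.58},{"x":0,"y":0,"z":0,"rx":0,"ry":0,"rz":0,"jaw":0.58},{"x":0,"y":0,"z":0,"rx":0,"ry":0,"rz":0,"jaw":0.58},{"x":0,"y":0,"z":0,"rx":0,"ry":0,"rz":0,"jaw":0.58},{"x":0,"y":0,"z":0,"rx":0,"ry":0,"rz":0,"jaw":0.58}]'; python3 -m pendant '[{"x":0,"y":0,"z":0,"rx":0,"ry":0,"rz":0,"jaw":0.58},{"x":0,"y":0,"z":0,"rx":0,"ry":0,"rz":0,"jaw":0.58},{"x":0,"y":0,"z":0,"rx":0,"ry":0,"rz":0,"jaw":0.58},{"x":0,"y":0,"z":0,"rx":0,"ry":0,"rz":0,"jaw":0.58},{"x":0,"y":0,"z":0,"rx":0,"ry":0,"rz":0,"jaw":0.58},{"x":0,"y":0,"z":0,"rx":0,"ry":0,"rz":0,"jaw":0.58},{"x":0,"y":0,"z":0,"rx":0,"ry":0,"rz":0,"jaw":0.58},{"x":0,"y":0,"z":0,"rx":0,"ry":0,"rz":0,"jaw":0.58}]'
```

```text
t: 27.65
eef_pos: [502.3, 103.9, 229.9]
tcp_rot: [-3.141, -0.262, 1.405]
ft_force: [0.1, 0.6, 2.8]
opening: 0.622
t: 28.65
eef_pos: [502.4, 103.9, 229.9]
tcp_rot: [-3.141, -0.262, 1.405]
ft_force: [1.1, 0.7, 2.8]
opening: 0.622
```

```bash
python3 -m pendant '[{"x":0.022,"y":0,"z":0.0016,"rx":0,"ry":-0.0222,"rz":0,"jaw":0.58},{"x":0.044,"y":0,"z":0.0036,"rx":0,"ry":-0.0444,"rz":0,"jaw":0.58},{"x":0.0654,"y":0,"z":0.0076,"rx":0,"ry":-0.0667,"rz":0,"jaw":0.58},{"x":0.0868,"y":0,"z":0.012,"rx":0,"ry":-0.0889,"rz":0,"jaw":0.58},{"x":0.1081,"y":0,"z":0.0167,"rx":0,"ry":-0.1111,"rz":0,"jaw":0.58},{"x":0.1293,"y":0,"z":0.0218,"rx":0,"ry":-0.1333,"rz":0,"jaw":0.58},{"x":0.1505,"y":0,"z":0.0272,"rx":0,"ry":-0.1556,"rz":0,"jaw":0.58},{"x":0.1715,"y":0,"z":0.033,"rx":0,"ry":-0.1778,"rz":0,"jaw":0.58},{"x":0.1715,"y":0,"z":0.033,"rx":0,"ry":-0.1778,"rz":0,"jaw":0.58}]'; python3 goal.py 510.4 152.3 231 80.5; python3 - <<'E'
from cell import env
from h import *
F=[]
for i in range(3):
    c=env.read_camera('wrist'); s=env.state(); F.append(s['ft_force'])
print(np.mean(F,0).round(2)); cv2.imwrite('pics/w15.png',c['img'][:,:,::-1])
E
```

```text
t: 29.78
eef_pos: [506.6, 129.7, 231.7]
tcp_rot: [-3.141, -0.122, 1.406]
ft_force: [-0.3, -1.9, 2.1]
opening: 0.62
t 29.77 pos [506.6 129.7 231.7] rot [-179.94   -6.99   80.55] open 0.62 F [-0.3 -1.9  2.1]
shift [0.151  0.0004 0.0229] turn [-0.0014 -0.1552  0.0011]
[-0.28 -1.    2.48]
```

View pics/w15.png

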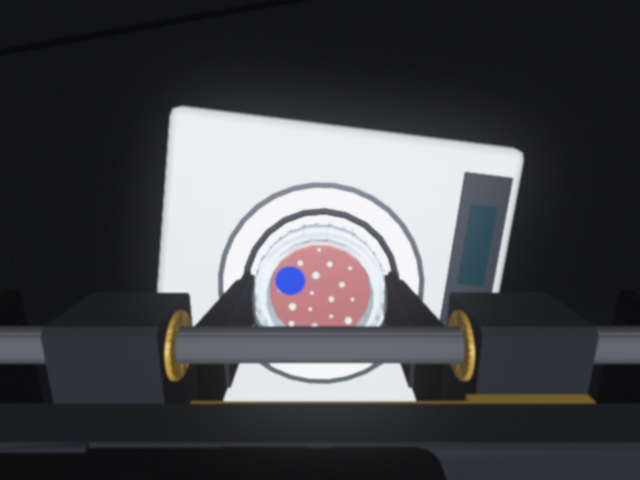

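```bash
python3 -m pendant '[{"x":0.0216,"y":0,"z":0.0028,"rx":0,"ry":-0.0222,"rz":0,"jaw":0.58},{"x":0.0432,"y":0,"z":0.006,"rx":0,"ry":-0.0444,"rz":0,"jaw":0.58},{"x":0.0645,"y":0,"z":0.0094,"rx":0,"ry":-0.0667,"rz":0,"jaw":0.58},{"x":0.0859,"y":0,"z":0.0134,"rx":0,"ry":-0.0889,"rz":0,"jaw":0.58},{"x":0.1073,"y":0,"z":0.0176,"rx":0,"ry":-0.1111,"rz":0,"jaw":0.58},{"x":0.1285,"y":0,"z":0.022,"rx":0,"ry":-0.1333,"rz":0,"jaw":0.58},{"x":0.15,"y":0,"z":0.0268,"rx":0,"ry":-0.1555,"rz":0,"jaw":0.58},{"x":0.15,"y":0,"z":0.0268,"rx":0,"ry":-0.1555,"rz":0,"jaw":0.58}]'; python3 goal.py 510.4 152.3 231 80.5; python3 - <<'E'
from cell import env
from h import *
F=[]
for i in range(4):
    c=env.read_camera('wrist'); s=env.state(); F.append(s['ft_force'])
print(np.mean(F,0).round(2)); cv2.imwrite('pics/w16.png',c['img'][:,:,::-1])
c=env.read_camera('side'); crop(c,245,245,325,305,9,'pics/sd16.png')
E
```

```text
t: 30.92
eef_pos: [510.4, 152.5, 230.6]
tcp_rot: [-3.141, 0.0, 1.406]
ft_force: [0.3, -0.6, 2.7]
opening: 0.624
t 30.93 pos [510.4 152.5 230.6] rot [-1.7997e+02  2.0000e-02  8.0550e+01] open 0.624 F [ 0.3 -0.6  2.7]
shift [-0.0012 -0.0001 -0.0028] turn [-0.0007  0.0004  0.0012]
[-0.56  1.09  2.7 ]
```

View pics/sd16.png

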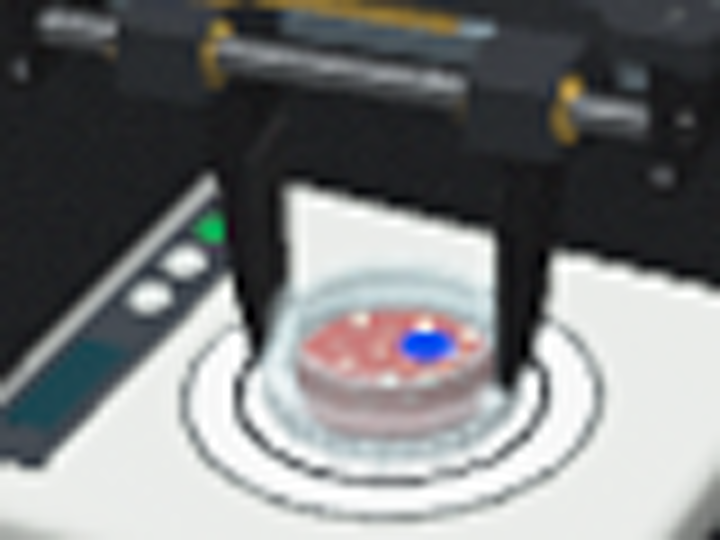

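The lid is back flat, pressing with 2.7 N. Release and check from above.

```bash
python3 -m pendant '[{"x":0,"y":0,"z":-0.001,"rx":0,"ry":0,"rz":0,"jaw":0.64},{"x":0,"y":0,"z":-0.001,"rx":0,"ry":0,"rz":0,"jaw":0.68},{"x":0,"y":0,"z":-0.001,"rx":0,"ry":0,"rz":0,"jaw":0.75},{"x":0,"y":0,"z":-0.001,"rx":0,"ry":0,"rz":0,"jaw":0.8},{"x":0,"y":0,"z":-0.03,"rx":0,"ry":0,"rz":0,"jaw":0.8},{"x":0,"y":0,"z":-0.1,"rx":0,"ry":0,"rz":0,"jaw":0.8},{"x":0,"y":0,"z":-0.25,"rx":0,"ry":0,"rz":0,"jaw":0.8},{"x":-0.15,"y":0,"z":-0.43,"rx":0,"ry":0,"rz":0,"jaw":0.8},{"x":-0.3,"y":0,"z":-0.43,"rx":0,"ry":0,"rz":0,"jaw":0.8},{"x":-0.3,"y":0,"z":-0.43,"rx":0,"ry":0,"rz":0,"jaw":0.8}]'; python3 - <<'E'
from cell import env
from meas import *
c=env.read_camera('wrist'); pickle.dump(c,open('w17.pkl','wb')); crop(c,230,70,410,250,4,'pics/w17.png')
s=env.read_camera('side'); crop(s,245,245,325,305,9,'pics/sd17.png'); pickle.dump(s,open('s17.pkl','wb'))
a=env.read_camera('scene'); cv2.imwrite('pics/sc17.png',a['img'][:,:,::-1])
h=cv2.cvtColor(c['img'],cv2.COLOR_RGB2HSV); b=(h[...,0]>105)&(h[...,0]<125)&(h[...,1]>130); b[:100]=0;b[260:]=0; b[:,:250]=0;b[:,390:]=0; ys,xs=np.nonzero(b); print('dot',xs.mean(),ys.mean(),onz(c,[(xs.mean(),ys.mean())],50))
m=((h[...,0]<8)|(h[...,0]>172))&(h[...,1]>60); m[:,:260]=0;m[:,380:]=0;m[:100]=0;m[260:]=0
ct=max(cv2.findContours(m.astype('uint8'),0,1)[0],key=cv2.contourArea); P=onz(c,cv2.convexHull(ct).reshape(-1,2),36)[:,:2].astype('float32'); print('agar',cv2.fitEllipse(P))
E
```

```text
t: 32.42
eef_pos: [502.9, 107.0, 296.0]
tcp_rot: [3.141, -0.0, 1.404]
ft_force: [0.9, 0.6, 0.6]
opening: 0.802
dot 296.0219178082192 162.54520547945205 [[499.6796094  165.88305267  50.        ]]
agar ((510.47637939453125, 153.49696350097656), (46.423973083496094, 46.7155647277832), 96.84259033203125)
```

View pics/w17.png

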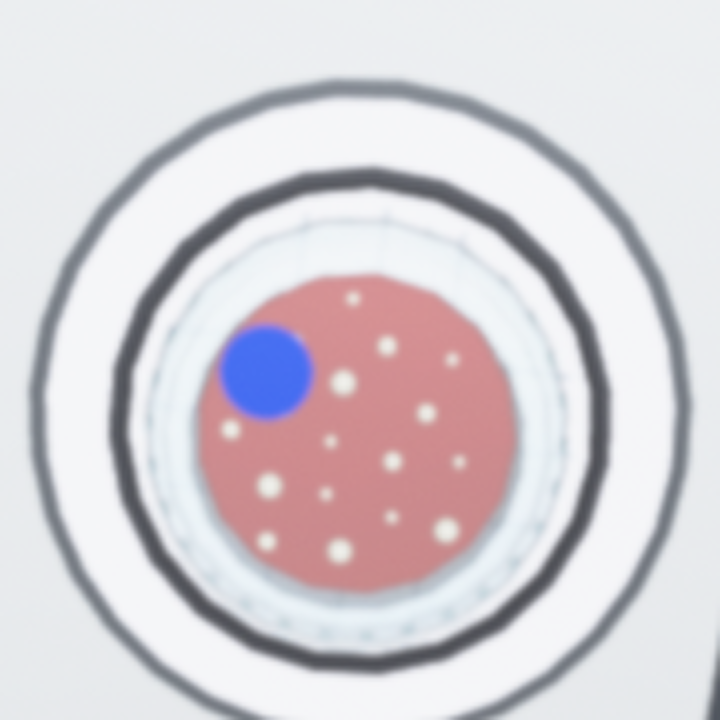

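View pics/sd17.png

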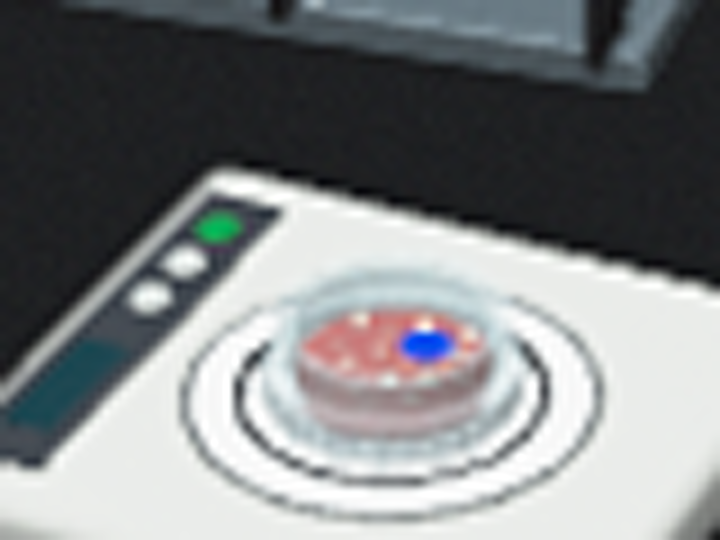

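View pics/sc17.png

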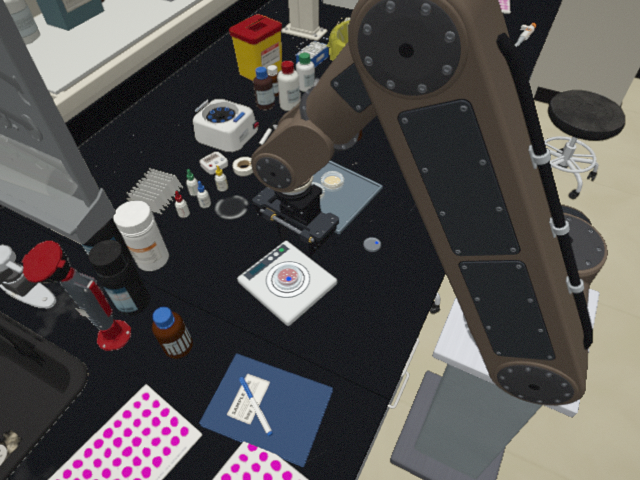

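The lid is flat and centred: the dot-to-agar offset is (-10.8, 12.4) mm, against (-10.7, 12.3) before. The dish stands inside the ring and the gripper is clear, so I'm handing in.

```bash
python3 - <<'E'
from cell import env
print(env.job_done(), env.state()['t'])
E
```

```text
the job is handed in; nothing more can be done
the job is handed in; nothing more can be done
```

The job was handed in at about 32.5 s of the 64 s allowed. The blue-dot dish is in the viewer ring with its lid fully down, and both taped dishes are still in the tray.

- **Moving the dish:** I gripped the taped side dish and slid it about 50 mm along tray +x. I then lifted the blue-dot dish by its grip ring, lid on, and set it inside the ring with about 2.5 N at touchdown.
- **Centring the lid:** I squeezed the lid lightly across both directions and the dish's grip ring across one, so both were centred before tilting.
- **Tilting the lid:** I pinched the lid and tilted it 15° about its far edge, raising the near edge about 14.5 mm. I held it there for over two seconds, lowered it slowly and released it.

**Last checks:**
- The dish stands inside the ring with a gap all round.
- The lid is flat, and its offset from the agar changed by less than 0.2 mm.
- The gripper is open and well clear.
- In the last picture of the bench, one taped dish is hidden by the gripper. Both were last seen together, upright, just after the blue-dot dish was lifted out.
- I went near neither the timer nor the bottles, and did not check them separately at the end.

**One disagreement:** the wrist force showed no clear contact when the tilt first reached 15°, so the far edge may have hovered by up to 0.5 mm then. I pressed down a further millimetre until the force read about 2.8 N, and did the full two-second hold from there. On the way down the force was about 2.5 N at the two points I checked.

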